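Clamp freshly bonded heat sink boards under the jig's bar

ROBOT

A 6-joint arm with a two-finger parallel gripper is mounted at the origin on a cart in front of the work surface, level with it; the furniture and walls round the work are solid. World frame = base frame: x ahead of the robot, y to its left, z up, the work surface at z = 0. Lengths are in m, angles in rad, forces in N, time in s.
With the tool pointing down it reaches from about 0.35 to 0.975 m from the base axis. Payload 4.9 kg.
Tool frame: the origin (TCP) lies at the very end of the fingers, on their centre line; the grasp point (between the pads) lies 19 mm behind it (ctrl.grip_point_offset is the distance from the TCP to the grasp point, in m); z points along the fingers, y is the line along which they close (so a half turn about z gives the same grasp; the last joint's range is limited). The gripper opens to 85 mm and grips with 20 to 120 N. Pads are 22 mm wide; open, the fingers measure 114 mm over their backs; the gripper's body (76 mm by 85 mm) begins 54 mm behind the grasp point. The pads swing forward as they close: fully open they stand 13 mm farther back than shut.
Start: joints at [-1.361, 0.053, 1.613, -0, 1.476, -0.119], TCP at [0.202, -0.592, 0.231] pointing down, gripper open.
Joint ranges: [-3.01, 3.01], [-1.01, 2.22], [0.06, 2.58], [-1.02, 4.17], [0.09, 2.62], [-3.14, 3.14]. Speed limits (rad/s): [2.57, 2.57, 3.14, 3.14, 3.14, 3.14].

INTERFACE

Orientations are given as a rotation vector (axis times angle).
In Python, from station import ctrl gives the robot as it stands.
- The arm moves only by the tool send_rows, never from a script. Its argument "rows" is a list of rows, each a list of 3 entries, a list of its own where there are three numbers: the finger opening in cm, from 0 to 8.54, then the shift along the tool's x, y, z in cm, then the turn about the tool's z in degrees. A call has 1 to 10 rows; each row shifts and turns the commanded pose from where the row before left it, along the tool's axes as they then stand; what a row does not reach is not made up. A row lasts 1/8 s, in which the tool goes at most 62.5 mm and 10.7 degrees, less where a joint would pass 70% of its speed; a pose out of reach is approached as far as the arm can. A call with a gripper value outside its range is refused whole. The fingers move at their own pace and stop on an object; "newtons" is the grip in N (left out, the last holds). Time passes only in rows, so rows that do not move let the fingers close. It gives the time, the measured TCP pose, the force, the opening and the grip force at its end, in the units of the state.
- ctrl.get_obs(): the state, without advancing time (a new reading comes with each control period).
- ctrl.get_image(name): name is "scene" or "side" or "wrist"; returns a dict with "frame" (384x512x3 uint8, red, green, blue), "range_z" (384x512 float32, m along the optical axis (not along the pixel's ray), 0 where there is no reading), "fx", "fy", "cx", "cy" (pixels), "k1" (the pictures are not rectified: a ray, as slopes to the right and down, at radius r is drawn at 1 + k1 r^2 times it, then the intrinsics apply), "cam_to_world" (4x4, takes a point from camera to world coordinates). Camera axes: x right, y down, z forward; pixel columns grow to the right and rows downward; lengths in m; the calibration is good to about 2 mm. A picture is of the moment at which its call begins.
- ctrl.finish_job(): hands the job in; it is judged then, once.
The state is a dict: "t": time; "q": joint angles; "dq": joint speeds; "effort": joint torques, N m; "tool_pos": TCP position; "tool_rot": TCP orientation; "contact_force": force on the tool from outside, world axes, zero at the start; "wrist_torque": the same for the moment, N m; "opening": finger opening in m; "grip_force": force on a finger pad.
Only numpy, scipy, OpenCV 4.12 (cv2) and the standard library are available. Lean on these libraries where they do the work, as an engineer would, in place of code of your own. Each camera call takes 0.05 s, during which the arm holds its last target. There are 200 camera calls.

TASK

The heat sinks on these boards have just been glued on and must be clamped while the glue sets: pull the jig's red-handled locking slide fully out, set every board flat in a nest of its own with its heat sink up, lift the clamp bar off its hooks and lay it centred across the two notched posts so that its feet press on the heat sinks. Then push the locking slide fully home over the bar's ends and let go. Do not drop or tip over the bar, and leave the mug where it stands.

Things in the scene. Friction and masses are not known exactly. Their poses are not given: they have to be found in the camera images.
- jig: Clamping jig, fixed. Base plate 396 mm along its x, y from -63 to +133 mm, 8 mm thick. Origin on the bench midway between two dark posts at x = -146 and +146 mm, each 22 mm thick (x), 64 mm wide (y), 68 mm high, with a U notch at y = 0, open at the top, 25 mm wide with rounded mouth edges, floor 50 mm above the bench.
- nest1 (a point): Centre of the first nest (jig x = -96 mm) on the plate's upper face, 8 mm above the bench; axes as the jig's. Cork pad framed by black lips 5 mm high; inside 61 mm along jig x, 96 mm along jig y: a board lies in it with its long side along jig y, either way round, 3.5 to 4 mm to spare each side. Any board may go in any nest.
- nest2 (a point): Centre of the second nest (jig x = -32 mm); as nest1.
- nest3 (a point): Centre of the third nest (jig x = +32 mm); as nest1.
- nest4 (a point): Centre of the fourth nest (jig x = +96 mm); as nest1.
- bar_seat (a point): Where the middle of the bar's underside lies when the bar is seated in both notches: jig x = 0, y = 0, 50 mm above the bench.
- lock (a joint): Locking slide of the jig, m: 0 = home, its two noses (at jig x = +-157 to +-189 mm, undersides 64 mm above the bench) over the notches' line, so that the bar can neither enter nor leave; 0.030 = fully out. It moves out along jig +y, with about 2.5 N of friction, and stays where it is left. Starts home or nearly so.
- lock_handle (a point): Middle of the upright red grip of the locking slide: 32 mm along jig x, 12 mm thick along jig y, 21 to 60 mm above the bench (this point at 42 mm). It stands at jig y = 85 mm when home, 115 mm when out. Held or pushed with the fingers in line along jig x, a wide hand stays clear of the bar's handle, which stands at jig y = 0 once the bar is laid.
- bar_under (a point): Middle of the clamp bar's underside. Steel bar 340 mm (its x) by 20 mm (its y) by 12 mm high, 0.6 to 0.8 kg, z up; either way round will do. Below it at x = -96, -32, +32, +96 mm four rubber feet 20 mm across, reaching 12 mm below the underside, that spring in by up to 8 mm at 0.25 N per mm; seated over a nested board a foot is pressed in 3 mm.
- bar_handle (a point): Middle of the grip of the bar's bow handle, 67 mm above the bar's underside: a black 10 x 10 mm cross-piece along the bar's x on two 10 mm pillars centred 56 mm to either side, with 50 mm of open space below it. It starts resting on the stand's prongs. With the bar seated in the jig it is 117 mm above the bench.
- stand: Hook stand, fixed; origin on the bench below the hooks' seat. Base 300 mm (x), y from -75 to +120 mm, 8 mm thick; upright plate at its y = +87 to +97 mm, 140 mm high; from it two steel prongs 8 mm thick at x = -32 and +32 mm run toward -y and turn up at the tips. The bar hangs with its x along the stand's x, the prongs inside its handle.
- hook_seat (a point): Top of the prongs' seat, midway between them, where the underside of the handle's cross-piece rests; 134 mm above the bench. The turned-up tips end 24 mm out along the stand's -y and rise 14 mm above this point. To free the bar lift it about 22 mm (35 mm at most), then draw it out along the stand's -y by 60 mm.
- board1_mid (a point): Centre of board 1's heat sink, 18 mm above the board's underside; z up, y along the long side. Green board 54 (x) by 88 (y) by 3 mm with a finned aluminium heat sink 42 (x) by 40 (y) mm in its middle, 3 to 33 mm above the underside; 0.12 kg. Hold the heat sink across its 40 mm (along y), fingertips above the green board. One of the boards may be absent.
- board2_mid (a point): As board1_mid, for board 2.
- board3_mid (a point): As board1_mid, for board 3.
- board4_mid (a point): As board1_mid, for board 4.
- tea_mug: Green and white mug standing near the far right corner of the jig, 86 x 120 x 88 mm, origin at its foot. Leave it alone.
Mind the look-alikes: they are no part of the job. Leave any orange look-alike of the part that bears board4_mid alone.

How it is judged:
On the way, in this order (a step that is already met when the one before it is completed fails the run):
1. the locking slide is pulled fully out (value of joint lock above 0.025 m), for 0.2 s.
2. every board lies in a nest of its own and the bar lies across both posts, a foot pressing on each board (x of bar_under in the frame of jig between -0.009 and 0.009 m and y of bar_under in the frame of jig between -0.005 and 0.005 m and z of bar_under in the frame of jig between 0.047 and 0.0525 m and angle between bar_under's own z axis and vertical below 0.08 rad and angle between the x axis of bar_under and the x axis of jig, either way round below 0.06 rad and (horizontal distance between board1_mid and nest1 below 0.008 m or horizontal distance between board1_mid and nest2 below 0.008 m or horizontal distance between board1_mid and nest3 below 0.008 m or horizontal distance between board1_mid and nest4 below 0.008 m) and z of board1_mid in the frame of jig between 0.022 and 0.03 m and angle between each of board1_mid, board2_mid, board3_mid, board4_mid's own z axis and vertical below 0.1 rad and angle between the y axis of each of board1_mid, board2_mid, board3_mid, board4_mid and the y axis of jig, either way round below 0.15 rad and contact force between bar and board1 above 0.4 N and (horizontal distance between board2_mid and nest1 below 0.008 m or horizontal distance between board2_mid and nest2 below 0.008 m or horizontal distance between board2_mid and nest3 below 0.008 m or horizontal distance between board2_mid and nest4 below 0.008 m) and z of board2_mid in the frame of jig between 0.022 and 0.03 m and contact force between bar and board2 above 0.4 N and (horizontal distance between board3_mid and nest1 below 0.008 m or horizontal distance between board3_mid and nest2 below 0.008 m or horizontal distance between board3_mid and nest3 below 0.008 m or horizontal distance between board3_mid and nest4 below 0.008 m) and z of board3_mid in the frame of jig between 0.022 and 0.03 m and contact force between bar and board3 above 0.4 N and (horizontal distance between board4_mid and nest1 below 0.008 m or horizontal distance between board4_mid and nest2 below 0.008 m or horizontal distance between board4_mid and nest3 below 0.008 m or horizontal distance between board4_mid and nest4 below 0.008 m) and z of board4_mid in the frame of jig between 0.022 and 0.03 m and contact force between bar and board4 above 0.4 N), for 0.3 s.
At the end, for the whole second after the job is handed in: Each board flat in its nest (centre within 8 mm, 0.15 rad) and pressed by the bar with 0.4 N or more; bar in both notches, centred within 9 mm lengthwise and 5 mm sideways, underside 47 to 52.5 mm high, level within 0.08 rad; locking slide within 4 mm of home; all at rest and released (all of step 2 and value of joint lock below 0.004 m and linear speed of bar below 0.02 m/s); the robot touches nothing.
It fails at once if the mug is shoved aside by more than 3 cm (distance of tea_mug from where it was at the start of the episode above 0.03 m).
It fails at once if the clamp bar is dropped or tipped over (angle between bar_under's own z axis and vertical above 0.7 rad).
Of board1, board2, board3, board4 only 3 to 4 are there at a start; the rules pass over those that are not, and their reading is None.
At some moment in a run one of board1, board2, board3, board4 may be knocked a few centimetres aside while the robot is not near it.
It also fails if it takes over 192 s, if anything falls off the work surface, if the arm or the gripper's body presses on something with over 40 N, if the wrist force passes 120 N, or if a joint passes its speed limit or range.

## Working session

There is one attempt and no reset: what is moved stays moved. The work goes in short steps, Python scripts to look and compute and a tool call to move; the robot and the scene stay as the last step left them, time stands still between calls to the robot, and variables do not carry over. Pictures are saved under pics/ and viewed, at most 14 in all, crops included, and the job is handed in when it is done.

Besides the shell and the picture viewer there is one more tool, called as name([rows], argument=value, ...), one row to a line, values as JSON. send_rows: Moves the arm, as the interface text tells. Its arguments: {"type":"object","properties":{"rows":{"type":"array","items":{"type":"array"}},"newtons":{"type":"number"}},"required":["rows"]}

```bash
ls; mkdir -p pics
cat > h.py <<'E'
import numpy as np, cv2
from station import ctrl
from scipy.spatial.transform import Rotation as R
def grab(n):
    d=ctrl.get_image(n); return d
def cloud(d):
    h,w=d['range_z'].shape
    u,v=np.meshgrid(np.arange(w),np.arange(h))
    return px(d,u,v,d['range_z'])
def ray(d,u,v):
    xd=(np.asarray(u,float)-d['cx'])/d['fx']; yd=(np.asarray(v,float)-d['cy'])/d['fy']
    x,y=xd.copy(),yd.copy()
    for _ in range(10):
        s=1+d['k1']*(x*x+y*y); x=xd/s; y=yd/s
    return np.stack([x,y,np.ones_like(x)],-1)
def px(d,u,v,z):
    r=ray(d,u,v)*np.asarray(z)[...,None]; T=np.array(d['cam_to_world'])
    return r@T[:3,:3].T+T[:3,3]
def onplane(d,u,v,z):
    T=np.array(d['cam_to_world']); r=ray(d,u,v)@T[:3,:3].T
    return T[:3,3]+r*((z-T[2,3])/r[...,2])[...,None]
def save(d,n): cv2.imwrite('pics/'+n,cv2.cvtColor(d['frame'],cv2.COLOR_RGB2BGR))
E
python3 - <<'E'
from h import *
print(ctrl.get_obs())
for n in ['scene','side','wrist']:
    d=grab(n); save(d,n+'0.png'); np.save('pics/'+n+'0.npy',d,allow_pickle=True)
    print(n,d['fx'],d['cx'],d['cy'],d['k1'],np.round(d['cam_to_world'],3))
E
```

```text
pics
{'t': 0.0, 'q': array([-1.36099114e+00,  5.33346070e-02,  1.61431171e+00,  4.47039751e-06,
        1.47596463e+00, -1.19007758e-01]), 'dq': array([-0.00052311,  0.00071686, -0.00145867,  0.00030059, -0.00162912,
        0.00011922]), 'effort': array([-1.63974048e-03, -3.93690383e+01, -3.70178425e+01, -3.40751894e-04,
        7.06750201e-03, -9.70515657e-06]), 'tool_pos': array([ 0.20169171, -0.59090623,  0.23006622]), 'tool_rot': array([-3.09724127e+00, -5.13843851e-01,  1.36808316e-04]), 'contact_force': array([ 0.46601731, -0.31603477,  0.19918341]), 'wrist_torque': array([ 0.01275308, -0.02438736, -0.05514578]), 'grip_force': 0.0, 'opening': 0.08570901021955889}
scene 397.5582799641234 260.86943175994315 185.4494574864111 -0.09060431236607507 [[-0.864 -0.378  0.333  0.182]
 [-0.504  0.645 -0.575  0.988]
 [ 0.002 -0.664 -0.747  0.983]
 [ 0.     0.     0.     1.   ]]
side 410.8444710625995 259.47603061531476 190.05602431409397 -0.14725303972449214 [[-0.947 -0.172  0.272  0.241]
 [-0.322  0.484 -0.814  1.301]
 [ 0.009 -0.858 -0.513  0.726]
 [ 0.     0.     0.     1.   ]]
wrist 285.463790021792 256.92285382133963 189.73860418206414 -0.0499504171108459 [[ 0.323 -0.904 -0.281  0.273]
 [-0.946 -0.309 -0.093 -0.566]
 [-0.002  0.296 -0.955  0.373]
 [ 0.     0.     0.     1.   ]]
```

View pics/scene0.png

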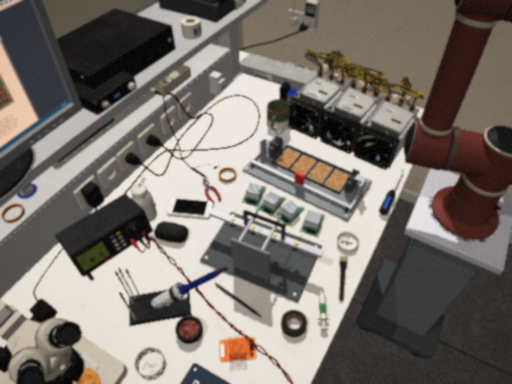

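View pics/side0.png

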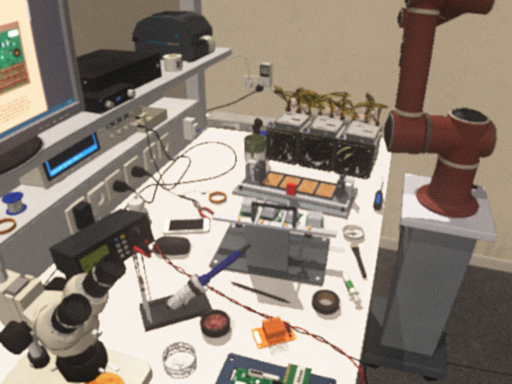

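The scene shows the jig around (310,175), with the red lock handle at (300,178). Four boards sit at about (255,192) to (312,220), and the stand with its bar is at (265,240). The mug is at (278,118), and the orange look-alike at (237,348). Next I'll measure these.

Run:
```python
from h import *
d=np.load('pics/scene0.npy',allow_pickle=True).item()
c=d['frame'][130:310,190:390]
cv2.imwrite('pics/crop1.png',cv2.cvtColor(cv2.resize(c,None,fx=4,fy=4,interpolation=cv2.INTER_CUBIC)[:600],cv2.COLOR_RGB2BGR))
for n in ['scene','side']:
    d=np.load(f'pics/{n}0.npy',allow_pickle=True).item()
    P=cloud(d); hsv=cv2.cvtColor(d['frame'],cv2.COLOR_RGB2HSV); H,S,V=[hsv[...,i].astype(int) for i in range(3)]
    print(n)
    for nm,m in dict(cork=(H>=5)&(H<=20)&(S>90)&(V>90),red=((H<5)|(H>174))&(S>150)&(V>110),green=(H>45)&(H<85)&(S>40)).items():
        k,l,st,ce=cv2.connectedComponentsWithStats(m.astype(np.uint8))
        for i in range(1,k):
            if st[i,4]>=20:
                p=P[l==i]; p=p[np.isfinite(p).all(1)]
                print(nm,st[i],ce[i].round(1),np.median(p,0).round(3))
```

```text
scene
cork [  0  84  10  19 109] [ 3.6 93.2] [0.982 0.679 0.518]
cork [381  87   7   9  20] [383.8  90.5] [ 0.403 -0.252  0.167]
cork [415 119   5  14  22] [417.1 124.5] [0.231 0.058 0.3  ]
cork [460 129  22   7  34] [470.5 131.5] [ 0.089 -0.004  0.293]
cork [276 148  23  19 256] [287.  157.6] [0.604 0.08  0.008]
cork [291 155  24  21 279] [302.7 164.7] [0.541 0.082 0.008]
cork [309 162  22  21 281] [319.4 172.1] [0.475 0.086 0.008]
cork [219 167  17  15  79] [227.5 174.2] [0.735 0.251 0.008]
cork [325 170  23  21 295] [336.4 179.8] [0.412 0.089 0.008]
cork [  2 204  22  18 102] [ 12.6 212.5] [1.075 0.779 0.163]
cork [219 334  37  28 740] [237.9 348.5] [0.396 0.726 0.005]
cork [ 77 368  24  16 267] [ 88.8 376.9] [0.651 0.966 0.032]
red [295 172  10  12  71] [298.9 177.5] [0.511 0.178 0.05 ]
red [131 239   6   8  22] [133.3 242.1] [0.782 0.646 0.077]
green [243 196  18   9  85] [250.6 200.1] [0.616 0.305 0.003]
green [277 197   8  11  21] [280.8 201.3] [0.53  0.26  0.003]
green [258 204  18  11  91] [266.2 208.9] [0.554 0.311 0.003]
green [277 212  19  12  80] [285.5 218.1] [0.485 0.3
[... 1471 characters left out ...]
.9 296.5] [0.31  0.584 0.014]
cork [203 314  24  16 170] [215.5 321.4] [0.524 0.748 0.02 ]
cork [251 317  45  31 852] [273.6 332. ] [0.396 0.732 0.011]
cork [ 81 373  44  11 303] [106.1 379. ] [0.654 0.967 0.033]
red [286 183  10  12  94] [290.9 188.7] [0.508 0.178 0.045]
red [133 246  17  11  55] [139.3 250.1] [0.783 0.648 0.076]
red [359 367   5  16  27] [361.2 373.9] [0.197 0.765 0.001]
green [  0  29  24  40 634] [ 9.4 49.8] [0.981 0.705 0.573]
green [346 281   7   8  40] [348.9 284.2] [0.264 0.532 0.019]
green [279 365  18  19 134] [289.8 375.1] [0.33  0.836 0.033]
green [231 367  42  17 318] [248.  377.5] [0.413 0.858 0.022]
green [303 368   8  16  92] [306.7 376.2] [0.3   0.827 0.033]
```

View pics/crop1.png

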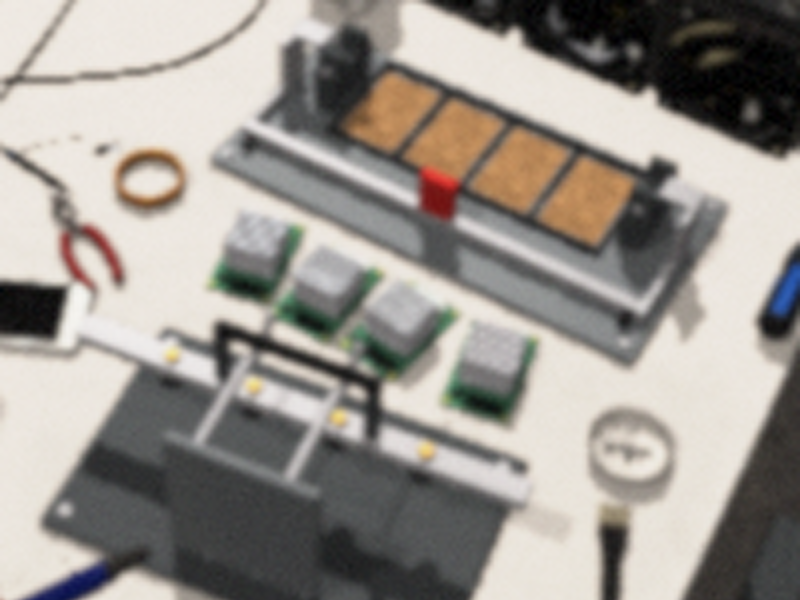

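The crop shows the jig with four empty nests and the slide home, four boards in front of it, and the bar hanging with its handle toward the jig. Next I'll measure the geometry from depth.

```bash
cat >> h.py <<'E'
def rect(p):
    (c,s,a)=cv2.minAreaRect((p[:,:2]*1000).astype(np.float32)); return np.round(c,1),np.round(s,1),round(a,1)
def comps(mask,P,minn=15):
    k,l,st,ce=cv2.connectedComponentsWithStats(mask.astype(np.uint8))
    return [(ce[i],P[l==i]) for i in range(1,k) if st[i,4]>=minn]
def pose():
    o=ctrl.get_obs(); M=R.from_rotvec(o['tool_rot']).as_matrix()
    return o,np.degrees(np.arctan2(M[1,0],M[0,0]))
def go(x,y,z,psi):
    """shift along present tool axes (cm), then turn (deg)"""
    o,a=pose(); M=R.from_rotvec(o['tool_rot']).as_matrix()
    s=M.T@(np.array([x,y,z])-o['tool_pos'])*100
    print('shift',s.round(2),'turn',round((a-psi+180)%360-180,1),'from',o['tool_pos'].round(4),round(a,1))
E
python3 - <<'E'
from h import *
for n in ['scene','side']:
    d=np.load(f'pics/{n}0.npy',allow_pickle=True).item()
    P=cloud(d); hsv=cv2.cvtColor(d['frame'],cv2.COLOR_RGB2HSV); H,S,V=[hsv[...,i].astype(int) for i in range(3)]
    X,Y,Z=P[...,0],P[...,1],P[...,2]; ok=d['range_z']>0
    A=ok&(X>.3)&(X<.75)&(Y>.18)&(Y<.6)
    print(n,'heatsinks')
    for c,p in comps(A&(Z>.028)&(Z<.039)&(Y<.37),P): print(c.round(),rect(p),np.median(p,0).round(4),len(p))
    print('handle')
    for c,p in comps(A&(Z>.13)&(Z<.16)&(V<110),P,8): print(c.round(),rect(p),np.median(p,0).round(4),len(p))
    print('bar')
    for c,p in comps(A&(Z>.075)&(Z<.093),P): print(c.round(),rect(p),np.median(p,0).round(4),len(p))
    B=ok&(X>.25)&(X<.75)&(Y>-.05)&(Y<.25)
    print('posts')
    for c,p in comps(B&(Z>.06)&(Z<.09),P): print(c.round(),rect(p),np.median(p,0).round(4),len(p))
    m=(H>=5)&(H<=20)&(S>90)&(V>90)&B
    print('cork',rect(P[m]),len(P[m]))
    m=B&(Z>.005)&(Z<.0115); print('plate',rect(P[m]))
E
```

```text
scene heatsinks
[253. 188.] (array([622.4, 276.1]), array([42.9, 44.7]), 10.2) [0.6215 0.2771 0.0313] 129
[271. 197.] (array([553.8, 280.7]), array([40.4, 42.9]), 87.8) [0.5542 0.2826 0.0313] 123
[290. 206.] (array([486.7, 284.2]), array([42.6, 43.8]), 80.5) [0.4862 0.2842 0.0311] 138
[313. 216.] (array([409.4, 284.5]), array([42.1, 45.2]), 7.6) [0.4087 0.2845 0.0312] 148
handle
[265. 219.] (array([491.2, 438. ]), array([116.7,  12.1]), 6.1) [0.487  0.438  0.1421] 149
[250. 248.] (array([480.4, 530.3]), array([109.3,   9.3]), 6.2) [0.4773 0.5317 0.1362] 116
bar
[227. 218.] (array([603.5, 448.8]), array([120.8,  23.8]), 5.0) [0.6035 0.4503 0.0829] 280
[259. 230.] (array([506.6, 438. ]), array([59.7, 23.5]), 3.1) [0.5056 0.4409 0.0831] 157
[297. 244.] (array([396.3, 427.8]), array([145.7,  23.3]), 5.5) [0.3921 0.43   0.0824] 405
[250. 259.] (array([479.7, 532.4]), array([108.5,   6.9]), 7.4) [0.4782 0.5322 0.0842] 139
posts
[275. 115.] (array([714.2, -19.9]), array([57.8, 47.6]), 11.6) [ 0.7118 -0.0318  0.0767] 119
[268. 140.] (array([670.9,  92.8]), array([47.9, 53.8]), 85.6) [0.6778 
[... 1294 characters left out ...]
, 5.3) [0.389  0.4315 0.085 ] 373
[268. 245.] (array([477.3, 531.4]), array([107.8,   7.7]), 5.6) [0.4752 0.5312 0.0847] 232
posts
[253. 146.] (array([713.1, -21.7]), array([66.3, 49.9]), 8.7) [ 0.7111 -0.0325  0.0759] 116
[369. 161.] (array([282. , -45.9]), array([12. , 14.8]), 41.1) [ 0.2819 -0.0444  0.0805] 22
[253. 163.] (array([668.7,  87.1]), array([56.7, 40.3]), 9.6) [0.6722 0.0928 0.0672] 70
[262. 161.] (array([646.3,  59.9]), array([22.7, 11.9]), 32.1) [0.6487 0.0611 0.0653] 16
[346. 180.] (array([342.6,  99.6]), array([50.7, 63.6]), 69.7) [0.3416 0.1064 0.068 ] 94
cork (array([550.4,  99.1]), array([454. , 181.9]), 18.4) 806
plate (array([499.9, 100.1]), array([497. , 298.9]), 0.3)
```

Run:
```python
from h import *
d=np.load('pics/scene0.npy',allow_pickle=True).item(); P=cloud(d).reshape(-1,3)
m=(P[:,0]>.15)&(P[:,0]<.7)&(P[:,1]>-.7)&(P[:,1]<.1)&(P[:,2]<.6)
for y in np.arange(-.7,.1,.1):
    q=P[m&(P[:,1]>=y)&(P[:,1]<y+.1)]; 
    if len(q): print(round(y,1),[ (round(x,2),round(q[(q[:,0]>=x)&(q[:,0]<x+.1),2].max(),2)) for x in np.arange(.15,.7,.1) if ((q[:,0]>=x)&(q[:,0]<x+.1)).any()])
go(.511,.172,.38,87.3)
```

```text
-0.7 [(np.float64(0.15), np.float64(-0.48)), (np.float64(0.25), np.float64(0.37)), (np.float64(0.35), np.float64(0.35)), (np.float64(0.45), np.float64(0.33)), (np.float64(0.55), np.float64(0.3)), (np.float64(0.65), np.float64(0.27))]
-0.6 [(np.float64(0.15), np.float64(-0.75)), (np.float64(0.25), np.float64(-0.08)), (np.float64(0.35), np.float64(-0.08))]
-0.5 [(np.float64(0.15), np.float64(-0.75)), (np.float64(0.25), np.float64(0.01))]
-0.4 [(np.float64(0.15), np.float64(-0.74)), (np.float64(0.55), np.float64(0.23)), (np.float64(0.65), np.float64(0.17))]
-0.3 [(np.float64(0.15), np.float64(-0.75)), (np.float64(0.25), np.float64(0.28)), (np.float64(0.35), np.float64(0.27)), (np.float64(0.45), np.float64(0.26)), (np.float64(0.55), np.float64(0.26)), (np.float64(0.65), np.float64(0.26))]
-0.2 [(np.float64(0.15), np.float64(0.0)), (np.float64(0.25), np.float64(0.29)), (np.float64(0.35), np.float64(0.27)), (np.float64(0.45), np.float64(0.26)), (np.float64(0.55), np.float64(0.26)), (np.float64(0.65), np.float64(0.25))]
-0.1 [(np.float64(0.15), np.float64(0.02)), (np.float64(0.25), np.float64(0.16)), (np.float64(0.35), np.float64(0.16)), (np.float64(0.45), np.float64(0.16)), (np.float64(0.55), np.float64(0.16)), (np.float64(0.65), np.float64(0.16))]
-0.0 [(np.float64(0.15), np.float64(0.6)), (np.float64(0.25), np.float64(0.26)), (np.float64(0.35), np.float64(0.07)), (np.float64(0.45), np.float64(0.02)), (np.float64(0.55), np.float64(0.07)), (np.float64(0.65), np.float64(0.07))]
shift [ 53.91 -62.25 -14.86] turn -68.5 from [ 0.2017 -0.591   0.2303] 18.8
```

send_rows([
  [8.5,[0,0,-5],0],
  [8.5,[0,0,-5],0],
  [8.5,[0,0,-5],0],
  [8.5,[0,0,0],0],
])

```text
t: 0.65
tool_pos: [0.2022, -0.593, 0.3877]
tool_rot: [3.089, 0.513, 0.001]
contact_force: [-0.0, 0.1, -0.2]
opening: 0.0853
grip_force: 0.0
```

send_rows([
  [8.5,[3,-3.46,0],0],
  [8.5,[3,-3.46,0],0],
  [8.5,[3,-3.46,0],0],
  [8.5,[3,-3.46,0],0],
  [8.5,[3,-3.46,0],0],
  [8.5,[3,-3.46,0],0],
  [8.5,[3,-3.46,0],0],
  [8.5,[3,-3.46,0],0],
  [8.5,[3,-3.46,0],0],
])

```text
t: 1.78
tool_pos: [0.3568, -0.208, 0.3796]
tool_rot: [-3.098, -0.513, 0.002]
contact_force: [0.4, -0.3, -0.0]
opening: 0.0851
grip_force: 0.0
```

send_rows([
  [8.5,[3,-3.46,0],0],
  [8.5,[3,-3.46,0],0],
  [8.5,[3,-3.46,0],0],
  [8.5,[3,-3.46,0],0],
  [8.5,[3,-3.46,0],0],
  [8.5,[3,-3.46,0],0],
  [8.5,[3,-3.46,0],0],
  [8.5,[3,-3.46,0],0],
  [8.5,[3,-3.46,0],0],
])

```text
t: 2.9
tool_pos: [0.5117, 0.1738, 0.3795]
tool_rot: [3.099, 0.515, -0.004]
contact_force: [0.3, -1.1, -0.7]
opening: 0.0851
grip_force: 0.0
```

send_rows([
  [8.5,[0,0,0],-9.8],
  [8.5,[0,0,0],-9.8],
  [8.5,[0,0,0],-9.8],
  [8.5,[0,0,0],-9.8],
  [8.5,[0,0,0],-9.8],
  [8.5,[0,0,0],-9.8],
  [8.5,[0,0,0],-9.7],
  [8.5,[0,0,0],0],
  [8.5,[0,0,0],0],
])

```text
t: 4.03
tool_pos: [0.5116, 0.1723, 0.3804]
tool_rot: [-2.274, -2.166, 0.002]
contact_force: [0.3, -0.0, -0.6]
opening: 0.0849
grip_force: 0.0
```

Run:
```python
from h import *
d=grab('wrist'); save(d,'w1.png'); np.save('pics/w1.npy',d,allow_pickle=True)
P=cloud(d); hsv=cv2.cvtColor(d['frame'],cv2.COLOR_RGB2HSV); H,S,V=[hsv[...,i].astype(int) for i in range(3)]
Z=P[...,2]; ok=d['range_z']>0
print(np.round(d['cam_to_world'],3))
for nm,m in dict(cork=(H>=5)&(H<=20)&(S>90)&(V>90),red=((H<5)|(H>174))&(S>150)&(V>90),hs=ok&(Z>.028)&(Z<.039),post=ok&(Z>.062)&(Z<.08)).items():
    for c,p in comps(m&ok,P,60): print(nm,c.round(),rect(p),np.median(p,0).round(4),len(p))
go(.511,.172,.03,87.3)
```

```text
[[ 0.999 -0.046 -0.016  0.515]
 [-0.049 -0.954 -0.296  0.249]
 [-0.002  0.296 -0.955  0.523]
 [ 0.     0.     0.     1.   ]]
cork [388.  94.] (array([741.6, 253.3]), array([62.5, 59.3]), 52.6) [0.7422 0.2517 0.0112] 351
cork [207. 192.] (array([410.5,  88.7]), array([84.9, 52.6]), 87.1) [0.4108 0.0905 0.0085] 1150
cork [240. 192.] (array([474.2,  85.1]), array([85.3, 52.3]), 87.0) [0.4741 0.0865 0.0084] 1139
cork [274. 192.] (array([538.9,  82.4]), array([84.5, 50.8]), 87.4) [0.5386 0.0837 0.0084] 1147
cork [308. 192.] (array([602.3,  79.2]), array([84.6, 52.1]), 87.2) [0.6025 0.0804 0.0084] 1149
cork [ 45. 242.] (array([54.3, -8.2]), array([202.3, 102.7]), 76.0) [ 0.0711 -0.0017  0.0134] 1106
cork [ 47. 216.] (array([83.6, 57.4]), array([19.6, 37. ]), 14.3) [0.0828 0.0547 0.0103] 76
red [392.  26.] (array([740.2, 359.8]), array([10.4, 62.5]), 55.4) [0.7415 0.3613 0.0101] 180
red [382.  41.] (array([725.6, 336.7]), array([10.5, 62.9]), 60.8) [0.7235 0.3356 0.0102] 176
red [257. 148.] (array([510.6, 175.2]), array([11.3, 29.6]), 86.6) [0.5107 0.176  0.0594] 157
red [ 15. 202.] (array(
[... 1647 characters left out ...]
8) [0.0606 0.0178 0.0711] 521
post [378. 251.] (array([725.9, -23.7]), array([16.6, 66.8]), 43.5) [ 0.7141 -0.0134  0.0744] 176
post [507. 270.] (array([976.8, -77.9]), array([36.7, 12.9]), 74.3) [ 0.976  -0.0694  0.0706] 95
post [398. 275.] (array([761.4, -67.9]), array([ 4.7, 33.4]), 5.7) [ 0.7625 -0.0717  0.0696] 65
post [196. 279.] (array([387.5, -56.1]), array([19.8, 54. ]), 76.1) [ 0.3841 -0.0577  0.0712] 195
post [242. 281.] (array([475.1, -70.6]), array([ 23.4, 118.1]), 82.5) [ 0.4693 -0.0658  0.0739] 373
post [318. 282.] (array([611.9, -76.2]), array([27.3, 91.2]), 89.6) [ 0.6107 -0.0765  0.0709] 250
shift [-2.000e-02 -3.000e-02  3.506e+01] turn -0.1 from [0.5116 0.1723 0.3806] 87.2
```

View pics/w1.png

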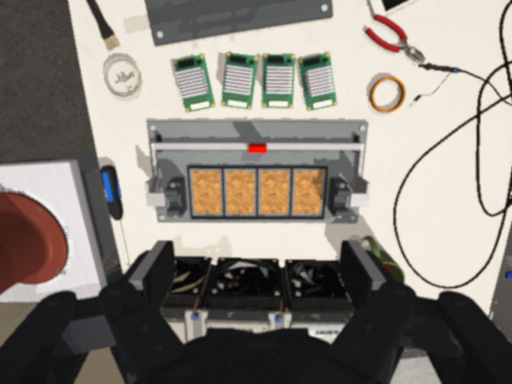

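send_rows([
  [8.5,[0.1,-0.1,5],0],
  [8.5,[0,0,5],0],
  [8.5,[0,0,5],0],
  [8.5,[0,0,5],0],
  [8.5,[0,0,5],0],
  [8.5,[0,0,5],0],
  [8.5,[0,0,3],0],
  [8.5,[0,0,2],0],
  [8.5,[0,0,0],0],
])

```text
t: 5.2
tool_pos: [0.5091, 0.173, 0.0292]
tool_rot: [-2.272, -2.166, 0.006]
contact_force: [-0.7, -0.5, -0.3]
opening: 0.0854
grip_force: 0.0
```

send_rows([
  [2.5,[0,0,0],0],
  [2.5,[0,0,0],0],
  [2.5,[0,0,0],0],
  [2.5,[0,0,0],0],
  [2.5,[0,0,0],0],
  [2.5,[0,0,0],0],
], newtons=30)

```text
t: 5.95
tool_pos: [0.5117, 0.1735, 0.0326]
tool_rot: [2.272, 2.168, 0.002]
contact_force: [-1.9, -0.4, 6.2]
opening: 0.0312
grip_force: 31.2
```

Run:
```python
from h import *
o,a=pose(); print(o['tool_pos'],a,o['opening'],o['grip_force'],o['contact_force'])
d=np.load('pics/w1.npy',allow_pickle=True).item()
f=d['frame']; hsv=cv2.cvtColor(f,cv2.COLOR_RGB2HSV).astype(int)
m=((hsv[...,2]<175)).astype(np.uint8); m[:110]=0;m[228:]=0;m[:,:140]=0;m[:,380:]=0
k,l,st,ce=cv2.connectedComponentsWithStats(m); i=1+st[1:,4].argmax(); print(st[i])
v,u=np.nonzero(l==i); p=onplane(d,u,v,.008); print('plate',rect(p),cv2.boxPoints(cv2.minAreaRect((p[:,:2]*1000).astype(np.float32))).round(1))
# black nest frame
m=((hsv[...,2]<60)).astype(np.uint8); m[:150]=0;m[228:]=0;m[:,:186]=0;m[:,330:]=0
k,l,st,ce=cv2.connectedComponentsWithStats(m); i=1+st[1:,4].argmax(); print(st[i])
v,u=np.nonzero(l==i); p=onplane(d,u,v,.013); print('frame',rect(p))
```

```text
[0.51171425 0.17349815 0.03256066] 87.3321347092568 0.03115681992897826 31.231355667114258 [-1.85178048 -0.41701503  6.24133061]
[  146   119   223   107 15669]
plate (array([507.8, 120. ]), array([202.8, 419.2]), 86.5) [[292.4  31.7]
 [710.8   5.9]
 [723.2 208.3]
 [304.8 234.1]]
[188 166 140  40 365]
frame (array([518.7, 131.1]), array([ 72.6, 265.7]), 71.4)
```

send_rows([
  [2.5,[0,0,-0.3],0],
  [2.5,[0.5,0,0],0],
  [2.5,[0.5,0,0],0],
  [2.5,[0.5,0,0],0],
  [2.5,[0.5,0,0],0],
  [2.5,[0.5,0,0],0],
  [2.5,[0,0,0],0],
  [2.5,[0,0,0],0],
])

```text
t: 6.95
tool_pos: [0.5129, 0.1977, 0.0326]
tool_rot: [2.271, 2.167, 0.003]
contact_force: [9.1, -0.1, -12.7]
opening: 0.0314
grip_force: 33.4
```

send_rows([
  [2.5,[0.2,0,0],0],
  [2.5,[0.2,0,0],0],
  [2.5,[0,0,0],0],
  [2.5,[0,0,0],0],
  [2.5,[0,0,0],0],
])

```text
t: 7.58
tool_pos: [0.5129, 0.1983, 0.0326]
tool_rot: [2.267, 2.165, -0.006]
contact_force: [7.3, -13.6, -8.4]
opening: 0.0314
grip_force: 33.9
```

send_rows([
  [8.5,[0,0,0],0],
  [8.5,[0,0,0],0],
  [8.5,[0,0,0],0],
  [8.5,[0,0,0],0],
  [8.5,[0,0,-4],0],
  [8.5,[0,0,-5],0],
  [8.5,[0,0,-5],0],
  [8.5,[3,0,-5],0],
  [8.5,[5,0,-4],0],
  [8.5,[5,0,-4],0],
])

```text
t: 8.82
tool_pos: [0.518, 0.3311, 0.3043]
tool_rot: [2.273, 2.168, 0.002]
contact_force: [0.9, 0.9, 0.5]
opening: 0.0849
grip_force: 0.0
```

send_rows([
  [8.5,[1,0,0],0],
  [8.5,[0,0,0],0],
  [8.5,[0,0,0],0],
])

```text
t: 9.2
tool_pos: [0.5179, 0.3385, 0.3001]
tool_rot: [-2.273, -2.168, 0.006]
contact_force: [0.1, -0.1, -0.4]
opening: 0.0849
grip_force: 0.0
```

```bash
cat >> h.py <<'E'
def sinks(d,v=True):
    P=cloud(d);ok=d['range_z']>0; Z=P[...,2]
    r=[]
    for c,p in comps(ok&(Z>.022)&(Z<.045),P,100):
        q=p[(p[:,2]>.025)]
        if v: print('sink',c.round(),rect(q),np.median(q,0).round(4),len(q))
    hsv=cv2.cvtColor(d['frame'],cv2.COLOR_RGB2HSV).astype(int)
    g=(hsv[...,0]>40)&(hsv[...,0]<90)&(hsv[...,1]>70)
    g=cv2.morphologyEx(g.astype(np.uint8),cv2.MORPH_CLOSE,np.ones((5,5)))
    k,l,st,ce=cv2.connectedComponentsWithStats(g)
    for i in range(1,k):
        if st[i,4]>=150:
            vv,u=np.nonzero(l==i); print('green',ce[i].round(),rect(onplane(d,u,vv,.003)),st[i,4])
E
python3 - <<'E'
from h import *
d=grab('wrist'); save(d,'w2.png'); np.save('pics/w2.npy',d,allow_pickle=True)
o,a=pose(); print(o['tool_pos'],a); sinks(d)
P=cloud(d);hsv=cv2.cvtColor(d['frame'],cv2.COLOR_RGB2HSV).astype(int); H,S,V=[hsv[...,i] for i in range(3)]
for c,p in comps((H>=5)&(H<=20)&(S>90)&(V>90)&(d['range_z']>0),P,200): print('cork',c.round(),rect(p),np.median(p,0).round(4),len(p))
E
```

```text
[0.51805241 0.33841749 0.30030955] 87.26703546500747
sink [423.  11.] (array([751.5, 519.8]), array([32.9, 89.6]), 89.6) [0.7412 0.5235 0.0309] 1231
sink [493.  21.] (array([844.6, 505.1]), array([24.2, 58.2]), 35.1) [0.8359 0.5072 0.0346] 440
sink [214.  17.] (array([469. , 522.6]), array([76.3,  1.7]), 5.3) [0.4708 0.5228 0.0354] 294
sink [237. 191.] (array([484.1, 285.1]), array([40.7, 42. ]), 79.4) [0.4839 0.2853 0.032 ] 670
sink [327. 192.] (array([620.1, 277.4]), array([42.5, 41. ]), 9.2) [0.6199 0.278  0.032 ] 722
sink [188. 193.] (array([408.2, 285.3]), array([42.8, 40.7]), 7.1) [0.4088 0.2853 0.0323] 623
sink [282. 191.] (array([551.3, 281.7]), array([41. , 42.1]), 86.7) [0.5516 0.281  0.032 ] 672
sink [258. 240.] (array([511.7, 204.3]), array([ 4.1, 31.9]), 86.8) [0.5117 0.2051 0.0358] 117
sink [100. 279.] (array([232.4, 132. ]), array([35.3, 18.6]), 88.7) [0.2329 0.1337 0.0271] 146
sink [178. 295.] (array([364.2,  93. ]), array([63.7, 14.7]), 86.5) [0.3703 0.1103 0.0347] 173
sink [337. 298.] (array([641.5,  79.5]), array([64.5,  8.9]), 77.8) [0.6423 0.0908 0.0353] 150
sink
[... 228 characters left out ...]
527
green [243. 172.] (array([485.4, 286.6]), array([82.8, 50.9]), 79.4) 507
green [280. 172.] (array([551.9, 281.9]), array([83.9, 50.8]), 87.4) 507
green [319. 175.] (array([620. , 277.6]), array([50.8, 84.4]), 9.1) 527
cork [396. 200.] (array([740.7, 252.1]), array([58.9, 59.6]), 44.5) [0.7383 0.2535 0.0113] 392
cork [205. 292.] (array([410.3,  89.3]), array([84.4, 52.1]), 87.0) [0.4104 0.0906 0.0086] 1097
cork [240. 292.] (array([473.6,  86.4]), array([84. , 50.8]), 87.1) [0.4742 0.088  0.0085] 1079
cork [276. 292.] (array([538.7,  82.3]), array([83.7, 51.6]), 87.0) [0.5384 0.0847 0.0085] 1087
cork [311. 293.] (array([602.2,  78.7]), array([84.8, 52.3]), 87.5) [0.6022 0.0807 0.0084] 1099
```

View pics/w2.png

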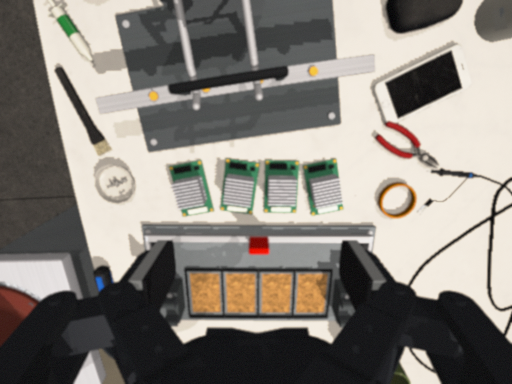

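The w2 view shows four boards at about (190,187), (239,186), (281,186) and (322,187), with the slide out (handle at 259,245). The fits agree to about 1 mm. I'll take board A first (x=0.408), into nest 1.

send_rows([
  [7,[-1.45,-2.69,4],0],
  [7,[-1.45,-2.69,4],0],
  [7,[-1.45,-2.69,4],0],
  [7,[-1.46,-2.69,4],0],
  [7,[0,0,0],9.9],
  [7,[0,0,0],9.9],
  [7,[0,0,0],9.9],
  [7,[0,0,0],9.9],
  [7,[0,0,0],9.9],
])

```text
t: 10.38
tool_pos: [0.4079, 0.2854, 0.1413]
tool_rot: [2.975, 1.008, -0.003]
contact_force: [-1.2, -0.4, 0.5]
opening: 0.0699
grip_force: 0.0
```

send_rows([
  [6.5,[0,0,0],9.9],
  [6.5,[0,0,0],9.9],
  [6.5,[0,0,0],9.9],
  [6.5,[0,0,0],0],
  [6.5,[0,0,0],0],
])

```text
t: 11.0
tool_pos: [0.4082, 0.2861, 0.1419]
tool_rot: [3.133, 0.225, -0.001]
contact_force: [-0.7, -0.4, -0.1]
opening: 0.0652
grip_force: 0.0
```

Run:
```python
from h import *
go(.408,.2855,.008,8)
```

```text
shift [-0.02  0.05 13.39] turn 0.2 from [0.4082 0.2861 0.1419] 8.2
```

send_rows([
  [6.5,[0,0.05,5],0],
  [6.5,[0,0,4],0],
  [6.5,[0,0,2.6],0],
  [6.5,[0,0,1.7],0],
  [3.5,[0,0,0],0],
  [3.5,[0,0,0],0],
  [3.5,[0,0,0],0],
  [3.5,[0,0,0],0],
], newtons=30)

```text
t: 12.0
tool_pos: [0.4089, 0.2865, 0.0102]
tool_rot: [-3.133, -0.223, -0.002]
contact_force: [0.6, -0.1, -1.0]
opening: 0.0393
grip_force: 32.1
```

send_rows([
  [3.5,[0,0,0],0],
  [3.5,[0,0,-2],0],
  [3.5,[0,0,-5],0],
  [3.5,[0,0,-4],0],
  [3.5,[0,0,0],0],
  [3.5,[0,0,0],0],
])

```text
t: 12.75
tool_pos: [0.4078, 0.286, 0.1185]
tool_rot: [3.133, 0.223, -0.002]
contact_force: [-0.1, -0.2, -1.1]
opening: 0.0396
grip_force: 32.3
```

Run:
```python
from h import *
go(.4104,.0898,.11,-2.8)
```

```text
shift [-2.52 19.45  0.86] turn 10.9 from [0.4078 0.286  0.1185] 8.1
```

send_rows([
  [3.5,[-0.5,3.89,0],0],
  [3.5,[-0.5,3.89,0],0],
  [3.5,[-0.5,3.89,0],0],
  [3.5,[-0.5,3.89,0],0],
  [3.5,[-0.52,3.89,0],0],
  [3.5,[0,0,0],5.5],
  [3.5,[0,0,0],5.4],
  [3.5,[0,0,0],0],
  [3.5,[0,0,4],0],
  [3.5,[0,0,2],0],
])

```text
t: 14.0
tool_pos: [0.4089, 0.0902, 0.0563]
tool_rot: [3.14, -0.072, -0.007]
contact_force: [-0.2, -0.7, -1.6]
opening: 0.0394
grip_force: 32.1
```

Run:
```python
from h import *
go(.4104,.0898,.0185,-2.8)
```

```text
shift [0.17 0.03 3.78] turn 0.2 from [0.4089 0.0902 0.0563] -2.6
```

send_rows([
  [3.5,[0.1,0,1.5],0.2],
  [3.5,[0,0,1],0],
  [3.5,[0,0,0.6],0],
  [3.5,[0,0,0.5],0],
  [3.5,[0,0,0],0],
  [3.5,[0,0,0],0],
])

```text
t: 14.75
tool_pos: [0.4125, 0.0901, 0.0239]
tool_rot: [-3.14, 0.081, -0.002]
contact_force: [-0.5, 0.0, -1.1]
opening: 0.0394
grip_force: 32.1
```

Run:
```python
from h import *
o,a=pose();print(o['contact_force']);go(.4104,.0898,.0185,-2.8)
```

```text
[-0.49424074  0.00161492 -1.14819912]
shift [-0.21  0.04  0.54] turn -0.2 from [0.4125 0.0901 0.0239] -3.0
```

send_rows([
  [3.5,[-0.2,0,0.2],0],
  [3.5,[0,0,0.2],0],
  [3.5,[0,0,0.1],0],
  [3.5,[0,0,0],0],
  [3.5,[0,0,0],0],
])

```text
t: 15.38
tool_pos: [0.4101, 0.0902, 0.0184]
tool_rot: [-3.141, 0.081, -0.0]
contact_force: [-0.8, -0.2, -0.9]
opening: 0.0393
grip_force: 32.1
```

send_rows([
  [5.5,[0,0,0],0],
  [5.5,[0,0,0],0],
  [5.5,[0,0,-2],0],
  [5.5,[0,0,-5],0],
  [6.5,[0,0,-3],0],
  [6.5,[1.28,-3.98,0],0],
  [6.5,[1.28,-3.98,0],0],
  [6.5,[1.28,-3.98,0],0],
  [6.5,[1.28,-3.98,0],0],
  [6.5,[1.28,-3.98,0],0],
])

```text
t: 16.62
tool_pos: [0.4847, 0.2871, 0.1185]
tool_rot: [-3.141, 0.081, -0.001]
contact_force: [0.7, -0.6, -0.5]
opening: 0.0649
grip_force: 0.0
```

send_rows([
  [6.5,[0,0,0],7.7],
  [6.5,[0,0,0],0],
  [6.5,[0,0,0],0],
  [6.5,[0,0,0],0],
])

```text
t: 17.12
tool_pos: [0.4842, 0.2852, 0.1185]
tool_rot: [-3.128, 0.291, -0.0]
contact_force: [-0.9, -1.1, 0.5]
opening: 0.0652
grip_force: 0.0
```

Run:
```python
from h import *
go(.4843,.2855,.010,-10.6)
d=grab('wrist'); sinks(d); save(d,'w3.png')
```

```text
shift [ 0.   -0.03 10.85] turn -0.0 from [0.4842 0.2852 0.1185] -10.6
sink [212.  28.] (array([615.3, 295.2]), array([38.1,  2.7]), 9.0) [0.6151 0.2953 0.0331] 206
sink [219.  26.] (array([615.6, 289.8]), array([37.1,  2.7]), 9.4) [0.6149 0.2896 0.0332] 189
sink [226.  25.] (array([615.2, 284.3]), array([34.3,  2.3]), 10.5) [0.6153 0.2842 0.0331] 167
sink [234.  23.] (array([615. , 278.6]), array([32.1,  2.4]), 10.5) [0.6149 0.2787 0.0332] 163
sink [241.  22.] (array([615.5, 273.2]), array([31.1,  2.5]), 10.3) [0.615  0.2732 0.0331] 166
sink [248.  20.] (array([615.9, 267.9]), array([29.4,  2.7]), 8.4) [0.6156 0.2678 0.0331] 156
sink [256.  20.] (array([615.4, 262.8]), array([27.5,  2.6]), 8.8) [0.6139 0.2627 0.0329] 155
sink [263.  18.] (array([615.5, 257.2]), array([26.5,  2.6]), 9.9) [0.6144 0.2573 0.033 ] 167
sink [264. 108.] (array([551.2, 268.1]), array([ 2.2, 41.6]), 86.4) [0.5523 0.2681 0.0334] 166
sink [271. 108.] (array([551. , 262.7]), array([ 2.3, 41.4]), 86.4) [0.5519 0.2628 0.0333] 185
sink [250. 110.] (array([551.8, 278.9]), array([ 2.2, 41.9]), 86.5) [0.5528 0.2788 0.
[... 1221 characters left out ...]
4854 0.2715 0.0331] 160
sink [280. 190.] (array([481.8, 266.3]), array([ 2.3, 42.3]), 79.4) [0.4827 0.2664 0.033 ] 163
sink [482. 233.] (array([409.3,  91.5]), array([42.6, 44.4]), 87.2) [0.4128 0.0952 0.0397] 2590
sink [ 17. 259.] (array([465.8, 522.5]), array([80.6,  5. ]), 5.7) [0.4602 0.5218 0.0342] 1308
sink [471. 273.] (array([370.5,  94.8]), array([21.8, 66.2]), 16.0) [0.3712 0.1025 0.0351] 1096
green [231.  37.] (array([620.1, 277.1]), array([52.7, 87. ]), 9.3) 2256
green [247. 106.] (array([551.9, 281.4]), array([86.6, 52.5]), 86.1) 2041
green [253. 177.] (array([485.1, 284.7]), array([86.2, 51.9]), 79.3) 1787
green [448. 219.] (array([403.4,  86.2]), array([92.6, 58.7]), 87.0) 1507
```

send_rows([
  [6.5,[0.1,0.02,5],0],
  [6.5,[0,0,3],0],
  [6.5,[0,0,1.7],0],
  [6.5,[0,0,1.1],0],
  [6.5,[0,0,0],0],
  [3.5,[0,0,0],0],
  [3.5,[0,0,0],0],
  [3.5,[0,0,0],0],
  [3.5,[0,0,0],0],
  [3.5,[0,0,0],0],
])

```text
t: 18.42
tool_pos: [0.4864, 0.2857, 0.012]
tool_rot: [-3.127, 0.292, -0.004]
contact_force: [-1.0, -0.6, 6.5]
opening: 0.0396
grip_force: 33.2
```

send_rows([
  [3.5,[0,0,0],0],
  [3.5,[0,0,-2],0],
  [3.5,[0,0,-5],0],
  [3.5,[0,0,-3.8],0],
  [3.5,[0.52,3.94,0],0],
  [3.5,[0.52,3.94,0],0],
  [3.5,[0.51,3.93,0],0],
  [3.5,[0.51,3.93,0],0],
  [3.5,[0.52,3.94,0],0],
  [3.5,[0,0,0],-7.8],
])

```text
t: 19.68
tool_pos: [0.4737, 0.085, 0.1189]
tool_rot: [3.14, -0.078, 0.0]
contact_force: [-0.1, 0.1, -0.9]
opening: 0.0394
grip_force: 32.3
```

send_rows([
  [3.5,[0,0,0],0],
  [3.5,[0,0,4],0],
  [3.5,[0,0,3],0],
  [3.5,[0,0,1],0],
  [3.5,[0,0,0],0],
  [3.5,[0,0,0],0],
  [3.5,[0,0,0],0],
])

```text
t: 20.55
tool_pos: [0.4753, 0.0871, 0.0399]
tool_rot: [-3.14, 0.079, -0.004]
contact_force: [-0.7, 1.2, -0.9]
opening: 0.0391
grip_force: 32.2
```

Run:
```python
from h import *
go(.4743,.0866,.018,-2.8)
```

```text
shift [-0.1   0.06  2.19] turn -0.1 from [0.4753 0.0871 0.0399] -2.9
```

send_rows([
  [3.5,[-0.1,0.05,1],0],
  [3.5,[0,0,0.5],0],
  [3.5,[0,0,0.3],0],
  [3.5,[0,0,0.15],0],
  [3.5,[0,0,0],0],
  [3.5,[0,0,0],0],
])

```text
t: 21.3
tool_pos: [0.4729, 0.0866, 0.02]
tool_rot: [3.14, -0.078, -0.003]
contact_force: [-6.5, -1.1, 10.7]
opening: 0.0393
grip_force: 33.6
```

send_rows([
  [5.5,[0,0,0],0],
  [5.5,[0,0,0],0],
  [5.5,[0,0,-2],0],
  [5.5,[0,0,-5],0],
  [6.5,[0,0,-5],0],
  [6.5,[0,0,0],0],
  [6.5,[0,0,0],0],
])

```text
t: 22.18
tool_pos: [0.4728, 0.0866, 0.1384]
tool_rot: [-3.141, 0.078, 0.001]
contact_force: [0.5, -0.3, -2.0]
opening: 0.0652
grip_force: 0.0
```

```bash
cat >> h.py <<'E'
def tops(d,lo,hi,k=9,minn=300):
    P=cloud(d);Z=P[...,2]
    m=cv2.morphologyEx(((Z>lo)&(Z<hi)&(d['range_z']>0)).astype(np.uint8),cv2.MORPH_CLOSE,np.ones((k,k)))
    for c,p in comps(m&(d['range_z']>0),P,minn):
        q=p[(p[:,2]>lo)&(p[:,2]<hi)]
        n=np.linalg.lstsq(np.c_[q[:,:2],np.ones(len(q))],q[:,2],rcond=None)[0][:2]
        print('top',c.round(),rect(q),np.median(q,0).round(4),len(q),'slope',n.round(3))
E
python3 - <<'E'
from h import *
d=grab('wrist'); save(d,'w4.png'); tops(d,.036,.05); sinks(d,False)
o,a=pose(); print(o['tool_pos'],a)
E
```

```text
top [454.  60.] (array([570. , -71.6]), array([54.8, 22.5]), 4.8) [ 0.5666 -0.0736  0.0434] 730 slope [ 0.016 -0.032]
top [432. 154.] (array([492.3, -63. ]), array([ 23.4, 100.2]), 81.1) [ 0.5049 -0.0644  0.0442] 1344 slope [-0.002 -0.143]
top [130. 150.] (array([513.8, 193.2]), array([31.8,  8.5]), 13.0) [0.5141 0.1926 0.0433] 287 slope [-0.001  0.101]
top [257. 190.] (array([472.3,  88.2]), array([40.1, 42.4]), 87.6) [0.4751 0.0869 0.0413] 934 slope [ 0.002 -0.   ]
top [413. 249.] (array([402.1, -57.8]), array([17.1, 70.4]), 85.7) [ 0.406  -0.0582  0.0429] 660 slope [ 0.016 -0.129]
top [256. 252.] (array([409.6,  91.8]), array([40.2, 42.6]), 87.2) [0.4119 0.0903 0.0413] 841 slope [-0.032  0.001]
top [258. 296.] (array([361.2,  91.3]), array([63.4, 22.7]), 87.3) [0.3707 0.0908 0.0452] 739 slope [-0.408  0.021]
green [61. 40.] (array([618.8, 275.8]), array([49.9, 86.9]), 9.4) 1355
green [468.   7.] (array([ 621.8, -108.7]), array([12.4, 43.3]), 0.4) 397
green [501.  28.] (array([ 605.6, -139. ]), array([45.2, 25.7]), 9.0) 652
green [445.  30.] (array([602.5, -87.5]), array([19. , 18.9]), 50.9) 219
green [431.  71.] (array([570.4, -76.4]), array([41.8, 21.4]), 44.1) 233
green [495.  69.] (array([ 570.5, -136.6]), array([21.1, 41.5]), 3.1) 435
green [ 75. 106.] (array([551.6, 278.1]), array([82.1, 51.9]), 85.5) 1146
green [463. 161.] (array([ 473.1, -125.3]), array([151.4, 100.8]), 11.9) 5669
green [252. 176.] (array([468.8,  88.3]), array([90.6, 56.9]), 87.1) 1805
green [251. 234.] (array([404.3,  92.4]), array([91. , 56.6]), 87.2) 1601
green [461. 253.] (array([ 376. , -136.1]), array([46., 61.]), 42.5) 527
green [415. 244.] (array([389. , -84.1]), array([48.5, 13. ]), 46.3) 155
green [406. 269.] (array([364.5, -78.6]), array([49.7, 35.3]), 3.0) 329
[0.47220546 0.08657948 0.13740795] -2.8635799102736046
```

View pics/w4.png

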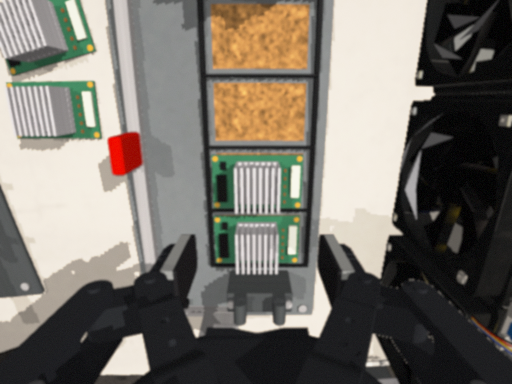

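w4 shows boards A (257,252) and B (257,190) lying flat in nests 1 and 2, with nests 3 and 4 still empty. Next is board C.

send_rows([
  [6.5,[1.4,-3.98,0],0],
  [6.5,[1.4,-3.97,0],0],
  [6.5,[1.4,-3.97,0],0],
  [6.5,[1.4,-3.97,0],0],
  [6.5,[1.4,-3.98,2],0.5],
  [6.5,[0,0,0],0],
  [6.5,[0,0,0],0],
  [6.5,[0,0,0],0],
])

```text
t: 23.22
tool_pos: [0.5527, 0.2807, 0.1189]
tool_rot: [3.14, -0.094, -0.0]
contact_force: [0.3, 0.4, -0.9]
opening: 0.0649
grip_force: 0.0
```

Run:
```python
from h import *
d=grab('wrist'); tops(d,.029,.036,11); sinks(d,False)
go(.552,.2815,.011,-3.4)
```

```text
top [258. 110.] (array([620.7, 277.1]), array([41.8, 40.2]), 9.6) [0.6216 0.2771 0.0332] 1345 slope [ 0.002 -0.   ]
top [257. 194.] (array([552.1, 281.5]), array([39.9, 42.7]), 85.9) [0.5531 0.2828 0.0333] 1088 slope [-0.008 -0.002]
top [458. 255.] (array([483. ,  98.2]), array([30.4, 58.2]), 43.4) [0.4858 0.1073 0.0326] 369 slope [0.003 0.008]
top [ 20. 291.] (array([461.8, 521.9]), array([72.3,  4.2]), 4.9) [0.4651 0.5223 0.0327] 435 slope [-0.024  0.221]
green [254. 106.] (array([620.4, 277. ]), array([52.5, 86.6]), 9.5) 2065
green [253. 178.] (array([552.2, 281.4]), array([86.7, 52.3]), 85.8) 1775
green [435. 249.] (array([459.2,  83.5]), array([91.4, 72.7]), 87.1) 1499
shift [-0.11 -0.07 10.83] turn -0.0 from [0.553  0.2807 0.1193] -3.4
```

send_rows([
  [6.5,[-0.1,-0.07,5],0.6],
  [6.5,[0,0,3],0],
  [6.5,[0,0,1.7],0],
  [6.5,[0,0,1],0],
  [6.5,[0,0,0],0],
  [3.5,[0,0,0],0],
  [3.5,[0,0,0],0],
  [3.5,[0,0,0],0],
  [3.5,[0,0,0],0],
  [3.5,[0,0,0],0],
])

```text
t: 24.52
tool_pos: [0.5532, 0.2827, 0.0136]
tool_rot: [-3.139, 0.108, -0.004]
contact_force: [-0.2, 0.1, 7.3]
opening: 0.039
grip_force: 33.1
```

send_rows([
  [3.5,[0,0,0],0],
  [3.5,[0,0,-2],0],
  [3.5,[0,0,-5],0],
  [3.5,[0,0,-3.7],0],
  [3.5,[0,3.96,0],0],
  [3.5,[0,3.96,0],0],
  [3.5,[0,3.96,0],0],
  [3.5,[0,3.96,0],0],
  [3.5,[0,3.96,0],0],
  [3.5,[0,0,0],-1.2],
])

```text
t: 25.78
tool_pos: [0.538, 0.083, 0.1194]
tool_rot: [3.141, -0.08, 0.0]
contact_force: [0.6, 1.0, -1.0]
opening: 0.0393
grip_force: 32.3
```

send_rows([
  [3.5,[0,0,0],0],
  [3.5,[0,0,4],0],
  [3.5,[0,0,3],0],
  [3.5,[0,0,1],0],
  [3.5,[0,0,0],0],
  [3.5,[0,0,0],0],
  [3.5,[0,0,0],0],
])

```text
t: 26.65
tool_pos: [0.5395, 0.0849, 0.0405]
tool_rot: [-3.14, 0.076, -0.004]
contact_force: [0.6, -0.3, -0.5]
opening: 0.0394
grip_force: 32.2
```

Run:
```python
from h import *
go(.5385,.084,.020,-2.8)
```

```text
shift [-0.1   0.1   2.05] turn 0.0 from [0.5395 0.0849 0.0405] -2.8
```

send_rows([
  [3.5,[0,0.05,1],0],
  [3.5,[0,0,0.5],0],
  [3.5,[0,0,0.3],0],
  [3.5,[0,0,0],0],
  [3.5,[0,0,0],0],
])

```text
t: 27.28
tool_pos: [0.5381, 0.0842, 0.0216]
tool_rot: [3.141, -0.076, -0.002]
contact_force: [-3.9, -0.9, 6.6]
opening: 0.0391
grip_force: 33.3
```

send_rows([
  [5.5,[0,0,0],0],
  [5.5,[0,0,0],0],
  [5.5,[0,0,-2],0],
  [5.5,[0,0,-5],0],
  [6.5,[0,0,-3],0],
  [6.5,[1.46,-3.94,0],0],
  [6.5,[1.46,-3.93,0],0],
  [6.5,[1.46,-3.94,0],0],
  [6.5,[1.46,-3.94,0],0],
  [6.5,[1.46,-3.93,0],0],
])

```text
t: 28.52
tool_pos: [0.6216, 0.2788, 0.1227]
tool_rot: [-3.14, 0.075, -0.003]
contact_force: [0.8, 0.1, 0.6]
opening: 0.0647
grip_force: 0.0
```

send_rows([
  [6.5,[0,0,0],-6.2],
  [6.5,[0,0,0],-6.1],
  [6.5,[0,0,0],0],
  [6.5,[0,0,0],0],
  [6.5,[0,0,0],0],
])

```text
t: 29.15
tool_pos: [0.6208, 0.2772, 0.1213]
tool_rot: [-3.131, -0.26, -0.001]
contact_force: [0.7, -0.3, -0.1]
opening: 0.0648
grip_force: 0.0
```

Run:
```python
from h import *
d=grab('wrist'); tops(d,.029,.036,11); tops(d,.037,.046,11); sinks(d,False)
go(.6205,.277,.0125,9.5)
```

```text
top [258. 192.] (array([620.9, 277.3]), array([42.2, 40.2]), 10.0) [0.6219 0.2781 0.0332] 1076 slope [-0.006  0.001]
top [390. 373.] (array([443. , 102.4]), array([64.1, 34.5]), 36.8) [0.4301 0.1    0.0327] 258 slope [0.007 0.011]
top [452. 295.] (array([555.4,  78.4]), array([38.2, 17.3]), 59.8) [0.553  0.0759 0.0404] 344 slope [-0.026 -0.007]
top [397. 366.] (array([454.2,  95.6]), array([27.9, 49.6]), 89.6) [0.4602 0.1024 0.0405] 321 slope [ 0.038 -0.055]
green [255. 178.] (array([620.9, 277.3]), array([51.5, 85.5]), 9.5) 1679
green [415. 273.] (array([543.6,  79.5]), array([91.5, 33.8]), 87.4) 862
green [374. 352.] (array([436.1, 104.3]), array([57.3, 23.4]), 17.2) 334
shift [-0.03  0.02 10.87] turn -0.0 from [0.6207 0.2772 0.1212] 9.5
```

send_rows([
  [6.5,[0,0,5],0],
  [6.5,[0,0,3],0],
  [6.5,[0,0,1.7],0],
  [6.5,[0,0,1],0],
  [6.5,[0,0,0],0],
  [3.5,[0,0,0],0],
  [3.5,[0,0,0],0],
  [3.5,[0,0,0],0],
  [3.5,[0,0,0],0],
  [3.5,[0,0,0],0],
])

```text
t: 30.45
tool_pos: [0.622, 0.2777, 0.0158]
tool_rot: [-3.13, -0.261, -0.005]
contact_force: [0.1, -1.1, 5.6]
opening: 0.0391
grip_force: 32.8
```

send_rows([
  [3.5,[0,0,0],0],
  [3.5,[0,0,-2],0],
  [3.5,[0,0,-5],0],
  [3.5,[0,0,-3.7],0],
  [3.5,[-1.02,3.81,0],0],
  [3.5,[-1.02,3.81,0],0],
  [3.5,[-1.02,3.81,0],0],
  [3.5,[-1.02,3.81,0],0],
  [3.5,[-1.01,3.8,0],0],
  [3.5,[0,0,0],6.2],
])

```text
t: 31.7
tool_pos: [0.6015, 0.0787, 0.1213]
tool_rot: [3.14, 0.082, -0.001]
contact_force: [0.4, 0.9, -1.5]
opening: 0.039
grip_force: 32.0
```

send_rows([
  [3.5,[0,0,0],6.1],
  [3.5,[0,0,4],0],
  [3.5,[0,0,3],0],
  [3.5,[0,0,1],0],
  [3.5,[0,0,0],0],
  [3.5,[0,0,0],0],
  [3.5,[0,0,0],0],
  [3.5,[0,0,0],0],
])

```text
t: 32.7
tool_pos: [0.6026, 0.0812, 0.0419]
tool_rot: [-3.141, 0.076, -0.002]
contact_force: [1.1, 0.5, -0.8]
opening: 0.0393
grip_force: 31.9
```

Run:
```python
from h import *
go(.6027,.0808,.021,-2.8)
```

```text
shift [0.   0.04 2.09] turn 0.0 from [0.6026 0.0812 0.0419] -2.8
```

send_rows([
  [3.5,[0,0,1],0],
  [3.5,[0,0,0.5],0],
  [3.5,[0,0,0.35],0],
  [3.5,[0,0,0],0],
  [3.5,[0,0,0],0],
])

```text
t: 33.33
tool_pos: [0.6015, 0.0812, 0.0238]
tool_rot: [3.14, -0.075, -0.004]
contact_force: [-8.0, -1.2, 10.6]
opening: 0.0389
grip_force: 33.5
```

send_rows([
  [5.5,[0,0,0],0],
  [5.5,[0,0,0],0],
  [5.5,[0,0,-2],0],
  [5.5,[0,0,-5],0],
  [6.5,[0,0,-5],0],
  [6.5,[-3,0,-5],0],
  [6.5,[-4,0,-5],0],
  [6.5,[-4,0,0],0],
  [6.5,[0,0,0],0],
  [6.5,[0,0,0],0],
])

```text
t: 34.58
tool_pos: [0.4935, 0.0864, 0.2419]
tool_rot: [-3.141, 0.076, -0.002]
contact_force: [-0.1, 0.4, 0.1]
opening: 0.0649
grip_force: 0.0
```

Run:
```python
from h import *
d=grab('wrist'); save(d,'w5.png'); np.save('pics/w5.npy',d,allow_pickle=True); tops(d,.037,.05,7,250); 
o,a=pose(); print(o['tool_pos'],a)
```

```text
top [259.  23.] (array([651.7,  76.6]), array([63.9, 22.5]), 87.1) [0.6439 0.0782 0.0491] 436 slope [ 0.283 -0.026]
top [394.  73.] (array([595.3, -72. ]), array([17.6, 81.2]), 84.0) [ 0.5943 -0.0744  0.0442] 313 slope [0.013 0.087]
top [257.  72.] (array([600. ,  82.4]), array([39. , 41.7]), 87.5) [0.5999 0.0818 0.0413] 625 slope [ 0.002 -0.006]
top [382. 150.] (array([499. , -63.6]), array([ 23.6, 111.3]), 81.6) [ 0.5089 -0.065   0.0446] 563 slope [-0.005 -0.035]
top [256. 129.] (array([537.,  86.]), array([39.8, 40. ]), 87.3) [0.5376 0.0852 0.0412] 563 slope [-0.005  0.004]
top [257. 181.] (array([472.4,  88.4]), array([40. , 42.2]), 87.3) [0.4731 0.0861 0.0412] 481 slope [-0.006 -0.004]
top [257. 227.] (array([409.8,  91.7]), array([39.2, 42.6]), 86.4) [0.41   0.0938 0.0413] 458 slope [-0.013  0.013]
top [259. 260.] (array([361.1,  91.8]), array([64.2, 23.7]), 86.7) [0.371  0.0913 0.0463] 342 slope [-0.348  0.018]
[0.49364305 0.08633792 0.2415027 ] -2.7697848584635705
```

View pics/w5.png

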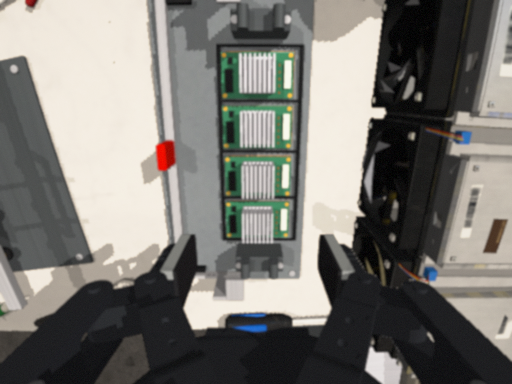

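w5 shows all four boards flat in their nests (257,72; 256,129; 257,181; 257,227), the slide out, and the notches clear. Now the bar.

send_rows([
  [8.5,[-0.25,-4.39,0],0],
  [8.5,[-0.25,-4.39,0],0],
  [8.5,[-0.25,-4.39,0],0],
  [8.5,[-0.25,-4.39,0],0],
  [8.5,[-0.25,-4.39,0],0],
  [8.5,[-0.25,-4.39,0],0],
  [8.5,[-0.25,-4.39,0],0],
  [8.5,[-0.25,-4.39,0],0],
  [8.5,[0,0,0],-8.3],
])

```text
t: 35.75
tool_pos: [0.4901, 0.441, 0.2395]
tool_rot: [3.137, 0.163, -0.003]
contact_force: [0.1, -0.6, -0.3]
opening: 0.0851
grip_force: 0.0
```

send_rows([
  [8.5,[0,0,0],0],
  [8.5,[0,0,0],0],
  [8.5,[0,0,0],0],
  [8.5,[0,0,0],0],
])

```text
t: 36.25
tool_pos: [0.4902, 0.4378, 0.2413]
tool_rot: [-3.138, -0.15, -0.0]
contact_force: [-0.6, 0.2, -0.1]
opening: 0.0851
grip_force: 0.0
```

```bash
cat >> h.py <<'E'
def bar(d,lo,hi,k=7,mn=300):
    P=cloud(d);Z=P[...,2];V=d['frame'].max(2)
    m=((Z>lo)&(Z<hi)&(d['range_z']>0)).astype(np.uint8)
    for c,p in comps(m,P,mn):
        print('h',c.round(),rect(p),np.median(p,0).round(4),len(p), 'ends',p[p[:,0].argmin()].round(3),p[p[:,0].argmax()].round(3))
E
python3 - <<'E'
from h import *
d=grab('wrist'); save(d,'w6.png'); np.save('pics/w6.npy',d,allow_pickle=True)
bar(d,.137,.153); print(); bar(d,.076,.092)
o,a=pose(); print(o['tool_pos'],a)
E
```

```text
h [258. 181.] (array([492.4, 437.9]), array([121.4,   9.8]), 5.3) [0.4994 0.4386 0.1437] 1512 ends [0.432 0.433 0.143] [0.553 0.443 0.141]
h [181. 185.] (array([486.3, 492.2]), array([103.2,  85. ]), 6.3) [0.4919 0.5199 0.1398] 2565 ends [0.43  0.528 0.138] [0.534 0.531 0.139]

h [258.  64.] (array([586.8, 447.2]), array([140.5,  20.2]), 5.4) [0.6015 0.4487 0.0841] 2551 ends [0.516 0.45  0.083] [0.658 0.444 0.083]
h [11. 50.] (array([596.3, 701.4]), array([23.6, 42.4]), 41.8) [0.5988 0.7016 0.0804] 379 ends [0.574 0.71  0.078] [0.608 0.698 0.076]
h [30. 70.] (array([572.6, 675.6]), array([53.2, 23.3]), 60.0) [0.5774 0.6791 0.0842] 587 ends [0.555 0.655 0.09 ] [0.592 0.687 0.077]
h [258. 270.] (array([377.6, 426.7]), array([108.7,  19.9]), 5.0) [0.3703 0.4257 0.0843] 1048 ends [0.323 0.431 0.083] [0.432 0.423 0.084]
[0.49021425 0.4378611  0.24139171] 5.483039279413412
```

View pics/w6.png

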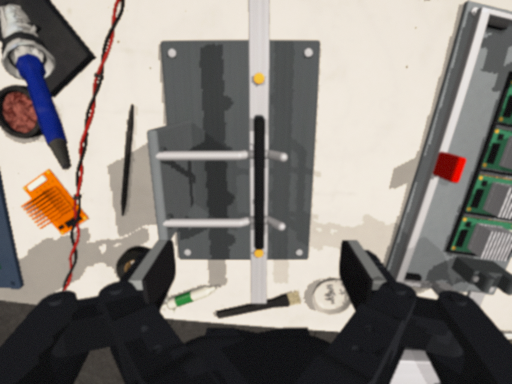

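w6 shows the handle at (258,181), clear for a central grip between the prongs at v=155 and v=222.

send_rows([
  [6,[0.2,0,4],0.2],
  [6,[0,0,4],0],
  [6,[0,0,2.5],0],
  [6,[0,0,1.5],0],
  [6,[0,0,0],0],
  [6,[0,0,0],0],
  [6,[0,0,0],0],
])

```text
t: 37.17
tool_pos: [0.4929, 0.439, 0.1231]
tool_rot: [-3.137, -0.146, -0.004]
contact_force: [-0.1, -0.2, -0.8]
opening: 0.0601
grip_force: 0.0
```

send_rows([
  [0.5,[0,0,0],0],
  [0.5,[0,0,0],0],
  [0.5,[0,0,0],0],
  [0.5,[0,0,0],0],
  [0.5,[0,0,0],0],
  [0.5,[0,0,0],0],
  [0.5,[0,0,0],0],
  [0.5,[0,0,0],0],
], newtons=90)

```text
t: 38.17
tool_pos: [0.4922, 0.4385, 0.1217]
tool_rot: [-3.138, -0.146, -0.001]
contact_force: [-0.7, -1.1, 5.4]
opening: 0.008
grip_force: 88.3
```

send_rows([
  [0.5,[0,0,-0.8],0],
  [0.5,[0,0,-0.8],0],
  [0.5,[0,0,-0.8],0],
  [0.5,[0,0,0],0],
  [0.5,[0,0,0],0],
  [0.5,[0,0,0],0],
])

```text
t: 38.92
tool_pos: [0.4918, 0.4382, 0.1447]
tool_rot: [3.138, 0.146, -0.001]
contact_force: [-0.7, 0.4, -6.7]
opening: 0.0082
grip_force: 88.0
```

send_rows([
  [0.5,[0,0.7,0],0],
  [0.5,[0,1.2,0],0],
  [0.5,[0,1.2,0],0],
  [0.5,[0,1.2,0],0],
  [0.5,[0,1.2,0],0],
  [0.5,[0,1.0,0],0],
  [0.5,[0,0.5,0],0],
  [0.5,[0,0,0],0],
  [0.5,[0,0,0],0],
])

```text
t: 40.05
tool_pos: [0.4985, 0.369, 0.1453]
tool_rot: [-3.138, -0.147, -0.0]
contact_force: [-0.0, 0.3, -6.0]
opening: 0.008
grip_force: 88.0
```

Run:
```python
from h import *
d=grab('wrist'); bar(d,.098,.118); bar(d,.15,.185,mn=60)
go(.511,.1,.185,-2.85)
```

```text
h [258.  81.] (array([558.9, 375.5]), array([139.9,  20.1]), 5.3) [0.5884 0.3782 0.1076] 5115 ends [0.488 0.378 0.106] [0.629 0.373 0.106]
h [ 24. 162.] (array([521.2, 527.6]), array([30. ,  7.7]), 18.0) [0.5224 0.5279 0.1083] 972 ends [0.506 0.526 0.098] [0.535 0.532 0.117]
h [ 42. 236.] (array([463.7, 522. ]), array([74.6,  3.4]), 5.6) [0.4685 0.5227 0.1085] 1805 ends [0.427 0.52  0.098] [0.501 0.526 0.117]
h [257. 236.] (array([508. , 370.2]), array([ 34. , 100.7]), 82.1) [0.5087 0.3719 0.1674] 5887 ends [0.457 0.367 0.167] [0.559 0.374 0.157]
shift [-1.27 26.9  -3.98] turn 8.2 from [0.4985 0.369  0.1452] 5.4
```

send_rows([
  [0.5,[0,0.5,-1],0],
  [0.5,[-0.2,2,-1],0],
  [0.5,[-0.2,3,0],0],
  [0.5,[-0.2,3,0],0],
  [0.5,[-0.2,3,0],0],
  [0.5,[-0.2,3,0],0],
  [0.5,[-0.2,3,0],0],
  [0.5,[-0.2,3,0],0],
  [0.5,[-0.2,3,0],0],
  [0.5,[-0.2,2,0],0],
])

```text
t: 41.35
tool_pos: [0.5043, 0.1108, 0.1664]
tool_rot: [3.137, 0.144, 0.003]
contact_force: [0.1, 0.4, -7.1]
opening: 0.008
grip_force: 88.0
```

send_rows([
  [0.5,[-0.1,1.5,0],0],
  [0.5,[0,0.95,0],0],
  [0.5,[0,0,0],2],
  [0.5,[0,0,0],2],
  [0.5,[0,0,0],2],
  [0.5,[0,0,0],2.2],
  [0.5,[0,0,0],0],
  [0.5,[0,0,0],0],
  [0.5,[0,0,0],0],
])

```text
t: 42.48
tool_pos: [0.5056, 0.0887, 0.1652]
tool_rot: [-3.141, 0.078, 0.0]
contact_force: [0.6, 0.6, -7.0]
opening: 0.0083
grip_force: 88.0
```

Run:
```python
from h import *
d=grab('wrist'); save(d,'w7.png'); np.save('pics/w7.npy',d,allow_pickle=True); bar(d,.115,.140); bar(d,.055,.075)
d=grab('scene'); np.save('pics/s7.npy',d,allow_pickle=True); P=cloud(d); bar(d,.118,.14,mn=60)
go(.5064,.084,.11,-2.85)
```

```text
h [258.  81.] (array([566.2,  86.5]), array([ 20. , 140.1]), 87.0) [0.5956 0.0842 0.1275] 5117 ends [0.496 0.081 0.126] [0.637 0.092 0.126]
h [482. 219.] (array([500.5, -64.3]), array([264.2,  60.5]), 9.0) [ 0.4892 -0.068   0.1291] 12672 ends [ 0.374 -0.111  0.137] [ 0.635 -0.07   0.12 ]
h [289.  11.] (array([647.8,  58.1]), array([12.2, 16.3]), 86.9) [0.6457 0.0589 0.0669] 375 ends [0.639 0.053 0.063] [0.656 0.064 0.057]
h [458.  39.] (array([623.9, -72.9]), array([17.7, 59.9]), 86.7) [ 0.6231 -0.0772  0.0642] 1222 ends [ 0.594 -0.063  0.059] [ 0.654 -0.078  0.055]
h [448.  98.] (array([577. , -74.1]), array([19.6, 50.2]), 64.5) [ 0.5772 -0.0722  0.0645] 683 ends [ 0.555 -0.063  0.057] [ 0.601 -0.081  0.074]
h [426. 207.] (array([474.8, -74.6]), array([ 38.8, 154.4]), 85.7) [ 0.4814 -0.0656  0.065 ] 1956 ends [ 0.399 -0.051  0.056] [ 0.552 -0.083  0.068]
h [139. 185.] (array([513.1, 198.1]), array([11.2, 31.3]), 87.7) [0.5136 0.1969 0.0598] 427 ends [0.497 0.196 0.058] [0.529 0.2   0.057]
h [309.  20.] (array([ 895. , -668.1]), array([550. ,  66.7]), 0.2) [ 0.8808 -0.6888  0.1293] 4
[... 988 characters left out ...]
.1]), 86.4) [0.8657 0.5153 0.1234] 169 ends [0.843 0.526 0.122] [0.884 0.519 0.122]
h [103. 230.] (array([853.6, 671.2]), array([226.2,  98.7]), 68.6) [0.8458 0.6772 0.1279] 1952 ends [0.782 0.617 0.118] [0.927 0.758 0.118]
h [254. 241.] (array([486.1, 477.3]), array([109.6, 115.3]), 5.6) [0.4776 0.5265 0.1362] 455 ends [0.426 0.524 0.121] [0.535 0.536 0.12 ]
h [216. 272.] (array([514.4, 627.3]), array([57.2, 17. ]), 37.9) [0.5155 0.6299 0.1285] 115 ends [0.492 0.609 0.136] [0.537 0.641 0.119]
h [ 69. 370.] (array([655.6, 987.1]), array([50.2, 89.7]), 0.7) [0.6466 0.9819 0.1288] 423 ends [0.63  0.994 0.119] [0.681 0.945 0.124]
shift [0.1  0.46 5.52] turn -0.0 from [0.5056 0.0886 0.1652] -2.9
```

View pics/w7.png

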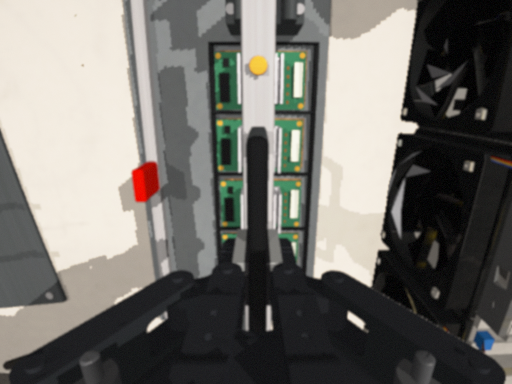

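Run:
```python
from h import *
for n in ['w1','w2','w5','w6','w7']:
    d=np.load(f'pics/{n}.npy',allow_pickle=True).item(); P=cloud(d);Z=P[...,2]
    print(n)
    j=np.array([.5064,.0845]); a=np.radians(-2.85); Q=(P[...,:2]-j)@np.array([[np.cos(a),-np.sin(a)],[np.sin(a),np.cos(a)]])
    m=(Z>.060)&(Z<.074)&(abs(abs(Q[...,0])-.146)<.014)&(abs(Q[...,1])<.045)&(d['range_z']>0)
    for c,p in comps(m,P,20):
        q=(p[:,:2]-j)@np.array([[np.cos(a),-np.sin(a)],[np.sin(a),np.cos(a)]])*1000
        print(c.round(),len(q),'x',np.percentile(q[:,0],[2,98]).round(1),'y',np.percentile(q[:,1],[2,98]).round(1),'z',np.median(p[:,2]).round(4))
```

```text
w1
[170. 193.] 135 x [-159.4 -134.4] y [-1.5 24.7] z 0.0677
[345. 194.] 138 x [134.4 159.5] y [-2.6 24.3] z 0.0673
[173. 212.] 101 x [-156.1 -134.4] y [-23.5 -12.3] z 0.0669
[341. 212.] 98 x [134.6 156.5] y [-22.9 -12.7] z 0.0668
w2
[169. 305.] 98 x [-153.  -135.3] y [13.2 24.6] z 0.0671
[346. 305.] 93 x [134.2 150.5] y [12.6 24. ] z 0.0664
[172. 322.] 80 x [-153.  -134.3] y [-23.4 -11.2] z 0.0657
[342. 322.] 52 x [134.5 147.5] y [-23.2 -11.4] z 0.0642
w5
[239.  12.] 404 x [135.  158.5] y [11.7 40.9] z 0.0675
[279.  16.] 308 x [134.8 156.3] y [-24.7 -13.4] z 0.0671
[241. 273.] 220 x [-159.8 -134.6] y [13.7 40.8] z 0.0679
[273. 270.] 163 x [-156.7 -134.6] y [-23.8 -13.3] z 0.0672
w6
[484. 286.] 245 x [-159.5 -134.5] y [14.9 42.7] z 0.0669
[508. 287.] 127 x [-157.2 -135.6] y [-20.1 -11.6] z 0.0649
w7
[237.  10.] 156 x [134.8 147.9] y [18.  23.6] z 0.0673
[289.  10.] 337 x [134.5 147.7] y [-25.3 -13.6] z 0.0671
[244. 320.] 48 x [-153.9 -134.1] y [17.6 20. ] z 0.068
```

send_rows([
  [0.5,[0.07,0.48,1.3],0],
  [0.5,[0,0,1.5],0],
  [0.5,[0,0,1],0],
  [0.5,[0,0,0.5],0],
  [0.5,[0,0,0],0],
  [0.5,[0,0,0],0],
  [0.5,[0,0,0],0],
])

```text
t: 43.45
tool_pos: [0.5066, 0.0838, 0.1229]
tool_rot: [-3.141, 0.078, -0.002]
contact_force: [-0.3, -0.6, -6.7]
opening: 0.0082
grip_force: 88.0
```

Run:
```python
from h import *
go(.506,.0838,.1,-2.85)
```

```text
shift [-0.06  0.01  2.29] turn -0.0 from [0.5066 0.0838 0.1229] -2.9
```

send_rows([
  [0.5,[0,0,0.4],0],
  [0.5,[0,0,0.4],0],
  [0.5,[0,0,0.4],0],
  [0.5,[0,0,0.3],0],
  [0.5,[0,0,0],0],
  [0.5,[0,0,0],0],
])

```text
t: 44.2
tool_pos: [0.5062, 0.0838, 0.1073]
tool_rot: [-3.141, 0.078, -0.0]
contact_force: [-0.7, -0.3, -6.5]
opening: 0.0078
grip_force: 88.0
```

send_rows([
  [0.5,[0,0,0.2],0],
  [0.5,[0,0,0.2],0],
  [0.5,[0,0,0.2],0],
  [0.5,[0,0,0],0],
  [0.5,[0,0,0],0],
])

```text
t: 44.82
tool_pos: [0.5063, 0.0838, 0.1015]
tool_rot: [3.141, -0.078, 0.0]
contact_force: [-0.5, -0.5, -4.5]
opening: 0.0079
grip_force: 88.3
```

send_rows([
  [0.5,[0,0,0.1],0],
  [0.5,[0,0,0.1],0],
  [0.5,[0,0,0],0],
  [0.5,[0,0,0],0],
])

```text
t: 45.32
tool_pos: [0.5062, 0.0837, 0.0999]
tool_rot: [3.14, -0.078, -0.0]
contact_force: [-5.3, -1.5, 3.5]
opening: 0.0079
grip_force: 89.3
```

send_rows([
  [3,[0,0,0],0],
  [5,[0,0,0],0],
  [5,[0,0,0],0],
  [5,[0,0,-2],0],
  [5,[0,0,-4],0],
  [5,[0,0,-5],0],
  [5,[-3,0,-5],0],
  [5,[-3,0,0],0],
  [5,[0,0,0],0],
  [5,[0,0,0],0],
], newtons=30)

```text
t: 46.58
tool_pos: [0.4464, 0.0867, 0.2588]
tool_rot: [3.141, -0.078, 0.0]
contact_force: [-0.1, 0.4, -0.1]
opening: 0.0501
grip_force: 0.0
```

Run:
```python
from h import *
d=grab('wrist'); save(d,'w8.png'); np.save('pics/w8.npy',d,allow_pickle=True); bar(d,.055,.070); bar(d,.11,.13); tops(d,.037,.045,3,80)
P=cloud(d);hsv=cv2.cvtColor(d['frame'],cv2.COLOR_RGB2HSV).astype(int)
for c,p in comps(((hsv[...,0]<5)|(hsv[...,0]>174))&(hsv[...,1]>150)&(hsv[...,2]>90)&(d['range_z']>0)&(P[...,2]>.055),P,50): print('red',c,rect(p),np.median(p,0))
o,a=pose(); print(o['tool_pos'],a)
```

```text
h [257. 121.] (array([481.2,  85.9]), array([ 20.1, 288.7]), 87.2) [0.4965 0.0854 0.0623] 2828 ends [0.337 0.093 0.061] [0.625 0.086 0.062]
h [430.  34.] (array([571.8, -74.3]), array([62.7, 35.5]), 12.2) [ 0.5731 -0.0728  0.1283] 1896 ends [ 0.542 -0.082  0.13 ] [ 0.602 -0.066  0.122]
h [257. 113.] (array([505.5,  84.8]), array([  9.5, 120.2]), 87.4) [0.5112 0.0844 0.1219] 1322 ends [0.445 0.085 0.12 ] [0.566 0.084 0.121]
h [406. 169.] (array([428. , -65.4]), array([ 35. , 230.2]), 85.6) [ 0.4487 -0.0612  0.1286] 4669 ends [ 0.314 -0.044  0.118] [ 0.544 -0.062  0.121]
top [241.  33.] (array([600.4,  98.5]), array([ 7.1, 41.4]), 86.5) [0.5998 0.0996 0.0413] 167 slope [ 0.007 -0.055]
top [270.  32.] (array([599. ,  65.9]), array([ 5.9, 41.2]), 87.7) [0.5988 0.0643 0.0411] 122 slope [ 0.024 -0.003]
top [386.  64.] (array([558. , -73.5]), array([25.4, 14.8]), 67.5) [ 0.5551 -0.0683  0.041 ] 76 slope [-0.149  0.053]
top [243.  88.] (array([536.9,  99.6]), array([11. , 42.5]), 86.5) [0.5376 0.0997 0.0412] 206 slope [-0.003 -0.014]
top [269.  93.] (array([535.4,  69.4]), array([ 5.5, 42.6]
[... 227 characters left out ...]
, 41.6]), 86.4) [0.4758 0.1058 0.0412] 123 slope [-0.004 -0.05 ]
top [268. 141.] (array([472. ,  72.1]), array([ 6.4, 41.6]), 87.7) [0.4722 0.0721 0.0411] 136 slope [-0.006  0.012]
top [245. 192.] (array([410.4, 106.2]), array([11.9, 41.4]), 86.8) [0.4076 0.1057 0.0411] 131 slope [ 0.005 -0.035]
top [268. 189.] (array([409.1,  75.2]), array([ 5.4, 41.2]), 87.8) [0.4097 0.0738 0.0412] 92 slope [-0.001 -0.022]
top [365. 217.] (array([361.2, -55.8]), array([ 6.4, 62.7]), 83.7) [ 0.364  -0.0562  0.0412] 148 slope [-0.105 -0.614]
red [160.84435798 114.9922179 ] (array([512.6, 198.2]), array([11., 31.]), 87.5) [0.51216264 0.1971186  0.05993057]
[0.44642713 0.0867123  0.2585726 ] -2.866547639622547
```

View pics/w8.png

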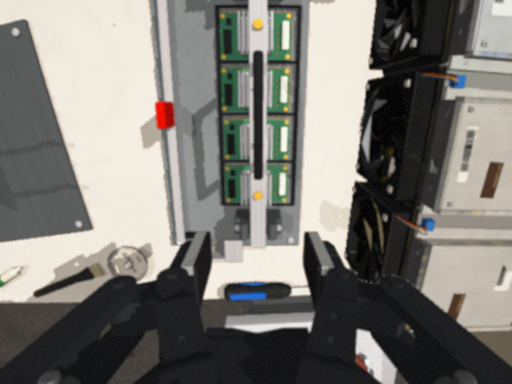

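send_rows([
  [8.5,[2,-3.83,0],0],
  [8.5,[2,-3.83,0],0],
  [8.5,[2,-3.83,0],0],
  [8.5,[0,0,0],-9],
  [8.5,[0,0,0],-9],
  [8.5,[0,0,0],-9],
  [8.5,[0,0,0],-9],
  [8.5,[0,0,0],-9],
  [8.5,[0,0,0],-9],
  [8.5,[0,0,0],-9],
])

```text
t: 47.88
tool_pos: [0.5123, 0.1985, 0.2579]
tool_rot: [-2.714, -1.58, 0.003]
contact_force: [-0.6, 0.8, 0.2]
opening: 0.0848
grip_force: 0.0
```

send_rows([
  [8.5,[0,0,0],-9],
  [8.5,[0,0,0],-9],
  [8.5,[0,0,0],-9],
  [8.5,[0,0,0],0],
  [8.5,[0,0,0],0],
  [8.5,[0,0,0],0],
])

```text
t: 48.62
tool_pos: [0.5119, 0.1985, 0.2589]
tool_rot: [-2.277, -2.164, 0.001]
contact_force: [0.8, 1.0, -0.1]
opening: 0.0849
grip_force: 0.0
```

Run:
```python
from h import *
go(.5122,.1983,.034,87.15)
```

```text
shift [-2.000e-02  3.000e-02  2.249e+01] turn -0.1 from [0.5119 0.1985 0.2589] 87.1
```

send_rows([
  [8.5,[0,0,5],0],
  [8.5,[0,0,5],0],
  [8.5,[0,0,5],0],
  [8.5,[0,0,4],0],
  [8.5,[0,0,2],0],
  [8.5,[0,0,1.5],0],
  [8.5,[0,0,0],0],
  [8.5,[0,0,0],0],
])

```text
t: 49.62
tool_pos: [0.5132, 0.1989, 0.0359]
tool_rot: [2.275, 2.164, 0.004]
contact_force: [0.2, -0.4, 1.0]
opening: 0.085
grip_force: 0.0
```

send_rows([
  [2.5,[0,0,0],0],
  [2.5,[0,0,0],0],
  [2.5,[0,0,0],0],
  [2.5,[0,0,0],0],
  [2.5,[0,0,0],0],
  [2.5,[0,0,0],0],
], newtons=30)

```text
t: 50.38
tool_pos: [0.5129, 0.1986, 0.0349]
tool_rot: [2.275, 2.164, 0.003]
contact_force: [5.0, -0.8, 1.0]
opening: 0.0314
grip_force: 35.4
```

send_rows([
  [2.5,[-0.5,0,0],0],
  [2.5,[-0.5,0,0],0],
  [2.5,[-0.5,0,0],0],
  [2.5,[-0.5,0,0],0],
  [2.5,[-0.4,0,0],0],
  [2.5,[-0.3,0,0],0],
  [2.5,[-0.1,0,0],0],
  [2.5,[0,0,0],0],
  [2.5,[0,0,0],0],
])

```text
t: 51.5
tool_pos: [0.5115, 0.1711, 0.0349]
tool_rot: [2.276, 2.165, 0.004]
contact_force: [4.4, 1.6, 1.5]
opening: 0.0312
grip_force: 35.4
```

send_rows([
  [2.5,[-0.2,0,0],0],
  [2.5,[-0.1,0,0],0],
  [2.5,[-0.1,0,0],0],
  [2.5,[0,0,0],0],
  [2.5,[0,0,0],0],
])

```text
t: 52.12
tool_pos: [0.5114, 0.1686, 0.035]
tool_rot: [-2.276, -2.164, -0.009]
contact_force: [6.5, 6.5, -0.7]
opening: 0.0314
grip_force: 35.2
```

send_rows([
  [8.5,[0,0,0],0],
  [8.5,[0,0,0],0],
  [8.5,[0,0,0],0],
  [8.5,[0,0,0],0],
  [8.5,[0,0,-3],0],
  [8.5,[0,0,-5],0],
  [8.5,[0,0,-5],0],
  [8.5,[0,0,-5],0],
  [8.5,[3,0,-5],0],
  [8.5,[3,0,-5],0],
])

```text
t: 53.38
tool_pos: [0.513, 0.2268, 0.3159]
tool_rot: [2.277, 2.164, 0.0]
contact_force: [0.9, -0.1, -0.4]
opening: 0.0849
grip_force: 0.0
```

send_rows([
  [8.5,[0,0,0],0],
  [8.5,[0,0,0],0],
  [8.5,[0,0,0],0],
  [8.5,[0,0,0],0],
])

```text
t: 53.88
tool_pos: [0.5127, 0.2258, 0.3124]
tool_rot: [-2.276, -2.163, 0.004]
contact_force: [-0.4, -0.6, 0.1]
opening: 0.0846
grip_force: 0.0
```

Run:
```python
from h import *
d=grab('wrist'); save(d,'w9.png'); bar(d,.055,.066,mn=150); bar(d,.114,.128,mn=150); tops(d,.037,.045,3,60)
P=cloud(d);hsv=cv2.cvtColor(d['frame'],cv2.COLOR_RGB2HSV).astype(int)
for c,p in comps(((hsv[...,0]<5)|(hsv[...,0]>174))&(hsv[...,1]>150)&(hsv[...,2]>90)&(d['range_z']>0)&(P[...,2]>.05),P,50): print('red',c,rect(p),np.median(p,0))
```

```text
h [258. 196.] (array([509.9, 169.1]), array([12.5, 29.4]), 87.5) [0.5101 0.1703 0.0594] 178 ends [0.495 0.166 0.059] [0.525 0.174 0.058]
h [257. 248.] (array([504.5,  85.2]), array([ 20.8, 261.9]), 87.3) [0.5046 0.0875 0.062 ] 1983 ends [0.374 0.101 0.058] [0.636 0.088 0.055]
h [  8. 300.] (array([ 57.1, -12.3]), array([97.7, 21.9]), 77.0) [0.0652 0.0034 0.06  ] 248 ends [ 0.035 -0.057  0.055] [0.071 0.003 0.057]
h [247. 326.] (array([475. , -63.8]), array([ 16.3, 116.8]), 85.6) [ 0.4808 -0.0665  0.0588] 259 ends [ 0.417 -0.054  0.055] [ 0.533 -0.072  0.055]
h [258. 269.] (array([505.9,  85.4]), array([  9.7, 120.3]), 87.1) [0.5059 0.0867 0.1215] 715 ends [0.446 0.09  0.117] [0.566 0.084 0.114]
top [198. 234.] (array([410., 103.]), array([18.7, 42.8]), 87.9) [0.4114 0.1046 0.0406] 255 slope [-0.004 -0.018]
top [236. 235.] (array([471.8,  99.8]), array([18.1, 40.6]), 87.2) [0.4717 0.1013 0.0404] 202 slope [-0.001 -0.031]
top [277. 234.] (array([536.5,  96.7]), array([21.2, 41.4]), 86.5) [0.5368 0.0968 0.0403] 214 slope [-0.004 -0.018]
top [316. 234.] (array([600. ,  93.7]), array([19. , 42.4]), 86.9) [0.5994 0.0952 0.0408] 282 slope [ 0.005 -0.042]
top [ 14. 288.] (array([58.2, -1.3]), array([110.1,  27.2]), 87.9) [0.0648 0.0172 0.0412] 216 slope [ 0.044 -0.003]
top [234. 317.] (array([458.2, -59.6]), array([18. , 25.7]), 79.7) [ 0.4561 -0.0619  0.0406] 62 slope [-0.095 -0.069]
top [188. 316.] (array([372.6, -53.1]), array([21.4, 85.4]), 76.4) [ 0.3728 -0.0564  0.0409] 179 slope [-0.004  0.009]
top [275. 317.] (array([529.5, -64.5]), array([19.6, 20.8]), 59.7) [ 0.5294 -0.0664  0.0413] 62 slope [ 0.045 -0.15 ]
top [329. 321.] (array([628.6, -78.5]), array([ 7.7, 43.6]), 81.2) [ 0.6263 -0.0785  0.0404] 56 slope [-0.035  0.332]
red [258.46073298 195.4921466 ] (array([510.6, 169.3]), array([13., 28.]), 88.1) [0.51021239 0.17124353 0.05910847]
```

View pics/w9.png

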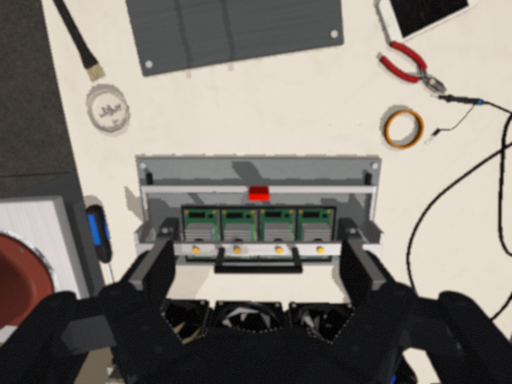

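w9 shows the slide home (handle at 258,195), the bar level across both posts (257,248), and all four boards in their nests. I'll hand the job in.

```bash
python3 -c "
from station import ctrl
print(ctrl.finish_job())"
```

```text
the job is handed in; nothing more can be done
None
```

The job is handed in: all four boards are flat in their nests, the bar is seated across both posts, the slide is home, and the gripper has let go. My last pictures and measurements confirm this; the hand-in call returned no verdict.

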